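# Stack the baking moulds by kind beside the hob

## Task

Tidy the washed baking pieces: nest both loose copper moulds on the copper mould that stands on a cork trivet, and both loose white ramekins on the ramekin that stands on the other trivet, each upright and fully seated in the one below, so that each kind makes one stack of three. The square blue tin fits neither stack: stand it upright, flat on the floor of the wooden tray. Leave the two bottom pieces standing where they are, do not push aside or knock over the oil bottle and the small bowl, and let go of everything.

Things in the scene. Friction and masses are not known exactly. Their poses are not given: they have to be found in the camera images.
- mould_1_c (a point): Copper baking mould, round, open-topped, 50 mm high, about 0.11 kg. From 22 mm up to the rim: vertical wall, 62 mm outside, 56 mm inside diameter. Below: a foot tapering from 52 to 41 mm. Origin: on its axis, half-way up (25 mm above its underside); z up. Stands loose and upright on the worktop, to be moved. 
- mould_2_c (a point): A second, identical copper mould. Origin: on its axis, half-way up (25 mm above its underside); z up. Stands loose and upright on the worktop, to be moved. 
- mould_base_c (a point): Third identical copper mould, bottom of its stack, loose and upright on a round cork trivet (110 mm across, 8 mm high). Stays there. The foot of another drops into its mouth until the shoulder sits on the rim: each one stacked stands 28 mm higher. Origin: on its axis, half-way up (25 mm above its underside); z up. 
- ramekin_1_c (a point): White ribbed ceramic ramekin, round, open-topped, 45 mm high, about 0.16 kg. From 10 mm up to the rim: vertical wall, 64 mm outside, 55 mm inside diameter. Below: a foot tapering from 51 to 44 mm. Origin: on its axis, half-way up (22.5 mm above its underside); z up. Stands loose and upright on the worktop, to be moved. 
- ramekin_2_c (a point): A second, identical white ramekin. Origin: on its axis, half-way up (22.5 mm above its underside); z up. Stands loose and upright on the worktop, to be moved. 
- ramekin_base_c (a point): Third identical ramekin, bottom of its stack, loose and upright on a round cork trivet (110 mm across, 8 mm high). Stays there. The foot of another drops into its mouth until the shoulder sits on the rim: each one stacked stands 35 mm higher. Origin: on its axis, half-way up (22.5 mm above its underside); z up. 
- tin_c (a point): Blue square open-topped tin with a thin white rim, 58 x 58 mm outside, 42 mm high, about 0.10 kg. Origin: its centre, 21 mm above its underside; x and y along its sides, z up. Too wide to enter a mould or a ramekin. Stands loose and upright on the worktop, to be moved. 
- tray_floor (a point): Fixed shallow dark-wood tray, 130 mm (its x) by 150 mm (its y), wall 6 mm thick, rim 14 mm above the worktop, floor 6 mm above the worktop. Origin: centre of its floor; z up.
- oil: Bystander: green glass oil bottle, 60 mm across, 200 mm high, loose. Origin: centre of its underside.
- bowl: Bystander: small blue ceramic bowl, 100 mm across, 50 mm high, loose. Origin: centre of its underside.

How it is judged:
By the outcome, as a careful person would: the job done as asked, in the order asked, and still so for the second after the job is handed in, with the robot touching nothing.
It also fails if it takes over 138 s, if anything falls off the work surface, if the arm or the gripper's body presses on something with over 40 N, if the wrist force passes 120 N, or if a joint passes its speed limit or range.

## Robot

A 6-joint arm with a two-finger parallel gripper is mounted at the origin on the work surface. World frame = base frame: x ahead of the robot, y to its left, z up, the work surface at z = 0. Lengths are in mm, angles in rad, forces in N, time in s.
With the tool pointing down it reaches from about 375 to 750 mm from the base axis. Payload 9 kg.
Tool frame: the origin (TCP) lies at the very end of the fingers, on their centre line; the grasp point (between the pads) lies 19 mm behind it (bot.tcp_to_grasp is the distance from the TCP to the grasp point, in mm); z points along the fingers, y is the direction in which the jaws open and shut (so a half turn about z gives the same grasp; the last joint's range is limited). The gripper opens to 85 mm and grips with 20 to 120 N. Pads are 22 mm wide; open, the fingers measure 114 mm over their backs; the gripper's body (76 mm by 85 mm) begins 54 mm behind the grasp point. The pads swing forward as they close: fully open they stand 13 mm farther back than shut.
Start: joints at [-0.218, 0.104, 0.097, 1.564, 0, 1.353], TCP at [600.031, 0.003, 231.331] pointing down, gripper open.
Joint ranges: [-2.99, 2.99], [-0.84, 1.86], [-1.1, 1.16], [-1.84, 2.11], [-1.51, 1.56], [-3.14, 3.14]. Speed limits (rad/s): [2.22, 2.22, 2.57, 3.14, 3.14, 3.14].

## Interface

Orientations are given as [roll, pitch, yaw] about the fixed x, y, z axes, in that order (R = Rz(yaw) Ry(pitch) Rx(roll)).
In Python, from plant import bot, cams, workorder gives the robot as it stands. The module is installed in compiled form; this text tells all that it offers.
- The arm moves only by the shell command python3 -m handwheel 'ROWS'. ROWS is JSON, a list of rows, each a list of 7 numbers: the shift along the tool's x, y, z in mm, then the turn, a rotation vector about the tool's x, y, z in degrees, then the opening in per cent of the stroke, from 0 (shut) to 100 (fully open). A call has exactly 8 rows; each row shifts and turns the pose as measured when the row begins, along the tool's axes as they then stand; what a row does not reach is not made up. A row lasts 1/12 s, in which the tool goes at most 41.7 mm and 7.16 degrees, less where a joint would pass 70% of its speed; a pose out of reach is approached as far as the arm can. A call is refused whole if a number of a shift passes 41.7 or a number of a turn 7.16, either way. A call with a gripper value outside its range is refused whole. The fingers move at their own pace and stop on an object; the grip force is fixed at half the most. Time passes only in rows, so rows that do not move let the fingers close, or fill a call up. It gives the time, the measured TCP pose, the force and the opening at its end, in the units of the state.
- bot.state(): the state, without advancing time (a new reading comes with each control period).
- cams.snapshot(name): name is "scene" or "side" or "wrist"; returns a dict with "color" (384x512x3 uint8, blue, green, red), "range_z" (384x512 float32, mm along the optical axis (not along the pixel's ray), 0 where there is no reading), "fx", "fy", "cx", "cy" (pixels), "extrinsics" (4x4, takes a point from camera to world coordinates). Camera axes: x right, y down, z forward; pixel columns grow to the right and rows downward; lengths in mm; the calibration is good to about 2 mm. A picture is of the moment at which its call begins.
- workorder.hand_in(): hands the job in, once; it reports no verdict.
The state is a dict: "time_s": time; "qpos": joint angles; "qvel": joint speeds; "tau": joint torques, N m; "eef_pos": TCP position; "tool_rot": TCP orientation; "wrist_force": force on the tool from outside, world axes, zero at the start; "moment": the same for the moment, N m; "finger_gap": finger opening in mm.
Only numpy, scipy, OpenCV 4.12 (cv2) and the standard library are available. Lean on these libraries where they do the work, as an engineer would, in place of code of your own. Each camera call takes 0.05 s, during which the arm holds its last target.

## Working session

There is one attempt and no reset: what is moved stays moved. The work goes in short steps, Python scripts to look and compute and a shell command to move; the robot and the scene stay as the last step left them, time stands still between calls to the robot, and variables do not carry over. Pictures are saved under pics/ and viewed, and the job is handed in when it is done.

```bash
mkdir -p pics; ls
python3 - <<'E'
from plant import bot,cams
import cv2
s=bot.state()
for k in s: print(k,s[k])
for n in ["scene","side"]:
    d=cams.snapshot(n); cv2.imwrite(f"pics/{n}0.png",d["color"]); print(n,d["fx"],d["cx"],d["cy"],d["extrinsics"])
E
```

```text
pics
time_s 0.0
qpos [-2.17708188e-01  1.04714960e-01  9.64678677e-02  1.56389441e+00
  3.00144956e-05  1.35308610e+00]
qvel [-0.0001497  -0.0006536  -0.00028793 -0.00098694  0.00083831 -0.00031248]
tau [ 7.03431251e-04 -5.56934094e+01  5.03644359e+01  1.70058967e-02
 -2.22691165e-04 -8.28643181e-07]
eef_pos [5.99670166e+02 8.69096376e-02 2.30512383e+02]
tool_rot [-3.14028571e+00 -3.19856678e-04  1.57079814e+00]
wrist_force [ 0.02065665 -0.25607868 -0.66259228]
moment [-0.00589884 -0.00529137 -0.02053902]
finger_gap 85.34651849200249
scene 405.4740248456773 255.48148949933102 185.80608056772192 [[ 7.27304426e-01  5.35810867e-01 -4.28876424e-01  1.12529697e+03]
 [ 6.86083728e-01 -5.51399104e-01  4.74603145e-01 -6.33829015e+02]
 [ 1.78154467e-02 -6.39426104e-01 -7.68646126e-01  1.05760351e+03]
 [ 0.00000000e+00  0.00000000e+00  0.00000000e+00  1.00000000e+00]]
side 429.6749955490996 257.56194717737696 188.0591303882173 [[ 7.01169375e-01 -3.79254586e-01  6.03761100e-01 -1.85406730e+02]
 [-7.12853270e-01 -3.89758683e-01  5.83033777e-01 -7.07724564e+02]
 [ 1.42028977e-02 -8.39198504e-01 -5.43639724e-01  7.14026523e+02]
 [ 0.00000000e+00  0.00000000e+00  0.00000000e+00  1.00000000e+00]]
```

View pics/scene0.png

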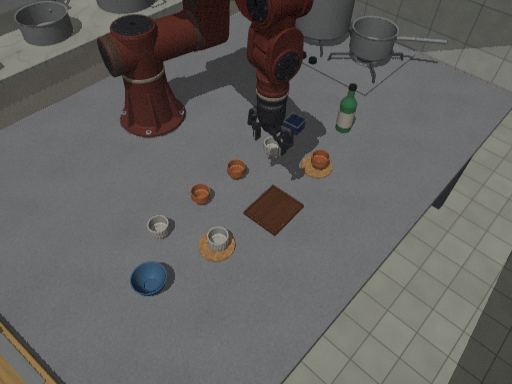

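View pics/side0.png

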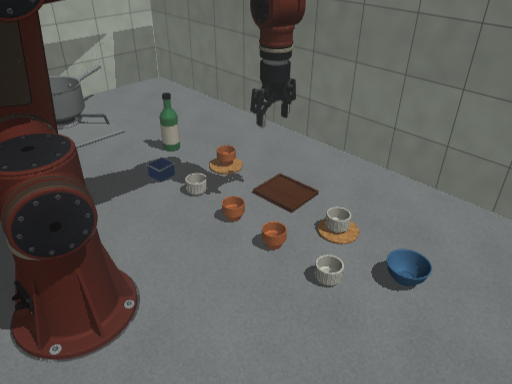

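Side view: copper moulds at (233,208) and (274,236), mould base at (227,155). Ramekins are at (196,184) and (329,270), with the base at (338,219). Tin is at (161,169), tray (286,192), bottle (170,125) and bowl (408,268). Next I measure them.

```bash
cat > h.py <<'E'
import numpy as np,cv2
from scipy.optimize import least_squares
from plant import bot,cams
def cloud(n,d=None):
    d=d or cams.snapshot(n)
    z=d["range_z"].astype(float); v,u=np.mgrid[:z.shape[0],:z.shape[1]]
    P=np.stack([(u-d["cx"])/d["fx"]*z,(v-d["cy"])/d["fy"]*z,z],-1)
    E=d["extrinsics"]; W=P@E[:3,:3].T+E[:3,3]; W[z<=0]=np.nan
    return W,d
def proj(d,p):
    E=d["extrinsics"]; c=E[:3,:3].T@(np.asarray(p,float)-E[:3,3]); return d["cx"]+d["fx"]*c[0]/c[2],d["cy"]+d["fy"]*c[1]/c[2]
E
python3 - <<'E'
from h import *
np.set_printoptions(precision=1,suppress=True)
seeds={"side":dict(m1=(233,208),m2=(274,236),mb=(227,155),r1=(196,184),r2=(329,270),rb=(338,219),tin=(161,169),tray=(286,192),oil=(169,125),bowl=(408,268)),
"scene":dict(m1=(236,168),m2=(201,193),mb=(320,158),r1=(270,147),r2=(158,227),rb=(218,238),tin=(295,124),tray=(275,210),oil=(347,115),bowl=(150,278))}
for n in seeds:
    W,d=cloud(n); np.save(f"{n}.npy",W)
    for k,(u,v) in seeds[n].items():
        c=W[v-4:v+5,u-4:u+5].reshape(-1,3); c=np.nanmedian(c,0)
        m=np.hypot(W[...,0]-c[0],W[...,1]-c[1])<55
        p=W[m]; z=p[:,2]
        q=p[(z>20)&(z<150)]
        zt=np.percentile(q[:,2],98) if len(q) else 0
        t=q[q[:,2]>zt-5] if len(q) else q
        print(n,k,c,len(q),"ztop",zt, "rim bbox",t[:,:2].min(0) if len(t) else '',t[:,:2].max(0) if len(t) else '', 'table z',np.percentile(z,5))
E
```

```text
side m1 [461.9  13.5  23.8] 387 ztop 48.93719760363043 rim bbox [424.3 -28.4] [484.9  35.7] table z -4.192723575422428
side m2 [ 437.5 -164.3   35.2] 454 ztop 49.168186978907585 rim bbox [ 416.8 -184.8] [ 480.2 -123. ] table z -4.125304789069458
side mb [627.1 211.9  40.2] 280 ztop 55.906547419784715 rim bbox [604.7 202.9] [669.1 263.7] table z -3.744078101058312
side r1 [456.3 159.6  29.5] 293 ztop 43.52584454416781 rim bbox [432.9 142.6] [496.7 208.8] table z -4.391924280276254
side r2 [ 468.3 -315.4    8.6] 502 ztop 44.81759538222413 rim bbox [ 418.  -355.7] [ 481.2 -291.9] table z -3.4797046632477078
side rb [ 632.6 -224.3   26.6] 487 ztop 52.45796318513932 rim bbox [ 581.2 -262.6] [ 646.4 -199.3] table z -0.09185806572429556
side tin [440.2 304.2  26.5] 253 ztop 41.03412231474788 rim bbox [409.4 293. ] [479.2 359. ] table z -4.548156984551452
side tray [649.2 -21.5   3.9] 0 ztop 0 rim bbox   table z 2.1037065473633674
side oil [562.9 436.9  99.1] 613 ztop 144.8446126643107 rim bbox [561.5 439.5] [589.4 468.7] table z -4.516726132571534
side bowl [ 602.4 -444.    11.4] 608 ztop 4
[... 580 characters left out ...]
e r2 [ 436.9 -316.9    9.1] 280 ztop 49.16633585982768 rim bbox [ 418.5 -352.5] [ 482.3 -290.6] table z -0.45231663766304564
scene rb [ 603.5 -217.6   15.5] 355 ztop 57.753906553037055 rim bbox [ 582.8 -260.1] [ 645.2 -195.6] table z 2.3784963068045957
scene tin [443.7 345.   22.8] 224 ztop 48.4321357683994 rim bbox [407.6 295.1] [475.4 364.4] table z 0.38860543899397726
scene tray [654.  -15.    7.9] 0 ztop 0 rim bbox   table z 7.348945777888275
scene oil [594.4 439.9  91.2] 491 ztop 147.4424082649269 rim bbox [561.5 440.4] [595.7 475.7] table z 0.2735246073377766
scene bowl [ 559.9 -439.2   10.4] 511 ztop 53.63156313074144 rim bbox [ 526.3 -493.8] [ 607.5 -399.2] table z 0.3982846122105457
```

```bash
cat >> h.py <<'E'
def level(W,cx=550,cy=0):
    # fit worktop plane, return cloud with z corrected
    m=(W[...,0]>380)&(W[...,0]<750)&(np.abs(W[...,1])<450)&(np.abs(W[...,2])<7)
    p=W[m]
    for _ in range(4):
        A=np.c_[p[:,0],p[:,1],np.ones(len(p))]; c=np.linalg.lstsq(A,p[:,2],rcond=None)[0]
        r=p[:,2]-A@c; p=p[np.abs(r)<max(1.0,2*r.std())]
    # rigid rotation taking plane normal to z
    n=np.array([-c[0],-c[1],1]); n/=np.linalg.norm(n)
    ax=np.cross(n,[0,0,1]); R=cv2.Rodrigues(ax)[0]
    return R,c,n
def circ(t,r=None):
    f=(lambda v:np.hypot(t[:,0]-v[0],t[:,1]-v[1])-(v[2] if r is None else r))
    x0=[*((t[:,:2].min(0)+t[:,:2].max(0))/2),30]
    s=least_squares(f,x0[:3 if r is None else 2],loss="soft_l1",f_scale=1.5); return s.x,np.sqrt(np.mean(s.fun**2))
E
python3 - <<'E'
from h import *
np.set_printoptions(precision=1,suppress=True)
C=dict(m1=(455,5,50),m2=(449,-152,50),mb=(636,234,58),r1=(465,175,45),r2=(450,-322,45),rb=(614,-229,53),bowl=(575,-448,50),)
for n in ["side","scene"]:
    W=np.load(n+".npy"); R,c,n_=level(W)
    E=cams.snapshot(n)["extrinsics"]; o=E[:3,3]
    W=(W-o)@R.T+o   # rotate about camera centre
    m=(W[...,0]>380)&(W[...,0]<750)&(np.abs(W[...,1])<450)&(np.abs(W[...,2])<9)
    z0=np.median(W[m][:,2]); 
    # shift along the line of sight is unknown: lower z only
    W=W-[0,0,z0]; print(n,c,z0)
    np.save(n+"_l.npy",W)
    for k,(x,y,h) in C.items():
        q=W[np.hypot(W[...,0]-x,W[...,1]-y)<50]; t=q[(q[:,2]>h-4)&(q[:,2]<h+4)]
        print(k,len(t),np.median(t[:,2]),circ(t))
    q=W[np.hypot(W[...,0]-443,W[...,1]-328)<60]; t=q[(q[:,2]>37)&(q[:,2]<47)]
    print('tin',cv2.minAreaRect(t[:,:2].astype(np.float32)),np.median(t[:,2]))
    q=W[np.hypot(W[...,0]-650,W[...,1]+18)<125]; t=q[(q[:,2]>10)&(q[:,2]<20)]
    print('tray',cv2.minAreaRect(t[:,:2].astype(np.float32)),np.median(t[:,2]))
d=cams.snapshot("wrist"); cv2.imwrite("pics/w0.png",d["color"]); print(d["extrinsics"],d["fx"],d["cx"],d["cy"])
E
```

```text
side [ 0.  -0.  -2.5] -1.3561825744392877
m1 87 48.6059832263432 (array([454.3,   3.3,  29.4]), np.float64(1.8732939332440508))
m2 108 48.72851051239161 (array([ 448.8, -152.7,   29.4]), np.float64(1.643430462692826))
mb 58 56.10059114692962 (array([635.2, 233.5,  29.3]), np.float64(2.0346293506625663))
r1 87 44.180096030913376 (array([464.5, 176.9,  29.7]), np.float64(1.9763499507158901))
r2 174 44.595779620385144 (array([ 449. , -323.3,   29.6]), np.float64(1.7081478831243382))
rb 123 52.00601595844381 (array([ 612.6, -230.5,   29.9]), np.float64(2.148146795164886))
bowl 208 49.0235899744938 (array([ 574.4, -450.2,   46.8]), np.float64(1.5340052064627325))
tin ((444.4412841796875, 330.04925537109375), (67.73897552490234, 70.3279800415039), 5.884090900421143) 41.04822006903612
tray ((646.2842407226562, -19.245262145996094), (134.88397216796875, 153.70425415039062), 2.246234178543091) 12.607513100531321
scene [-0.   0.   2.7] 1.3327640066688673
m1 57 48.8771158072791 (array([455.5,   4.4,  29.3]), np.float64(1.4649007663982256))
m2 67 48.87448053917842 (array([ 450.2, -151.9,   29.4]
[... 198 characters left out ...]
080102932))
r2 106 44.45576517667206 (array([ 451.6, -322.4,   29.8]), np.float64(1.8751108814951345))
rb 105 52.48274671511797 (array([ 614.8, -229.8,   29.6]), np.float64(1.6547067235311037))
bowl 163 49.10441361962444 (array([ 576.5, -449.9,   46.8]), np.float64(1.6393547661268935))
tin ((444.77593994140625, 329.87286376953125), (67.73851776123047, 65.5597152709961), 8.446264266967773) 41.323692706086604
tray ((647.5517578125, -17.163291931152344), (130.992431640625, 153.53036499023438), 2.9501638412475586) 12.937555711631148
[[  1.    0.    0.  600.8]
 [  0.   -1.   -0.3  75.5]
 [  0.    0.3  -1.  374.2]
 [  0.    0.    0.    1. ]] 319.76157098384476 252.04492917885005 188.61232561287068
```

View pics/w0.png

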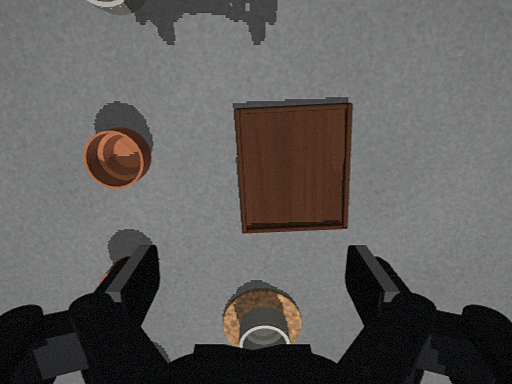

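m1 comes first, with the jaws along world x. Tool x is world +y, tool y is world +x, and tool z points down.

```bash
python3 -m handwheel '[[1,-20,16,0,0,0,100],[1,-25,18,0,0,0,100],[1,-25,18,0,0,0,100],[1,-25,18,0,0,0,100],[0,-20,16,0,0,0,100],[0,-15,12,0,0,0,100],[0,-10,8,0,0,0,100],[0,-5,4,0,0,0,100]]'; python3 -c "
from plant import bot
s=bot.state();print(s)"
```

```text
time_s: 1.02
eef_pos: [450.6, 4.1, 115.1]
tool_rot: [3.139, 0.0, 1.571]
wrist_force: [-1.2, -0.4, 0.3]
finger_gap: 85.2
{'time_s': 1.0167, 'qpos': array([-2.82804440e-01, -3.61546733e-01, -5.42820423e-01,  1.38700912e+00,
        3.13641318e-04,  1.28769858e+00]), 'qvel': array([-0.0399647 , -0.21575531, -0.26573791, -0.0552518 ,  0.00059739,
       -0.03801723]), 'tau': array([ 3.22918827e-01, -3.13105524e+01,  5.08905494e+01,  1.72889204e-02,
       -1.32697838e-02,  1.12109553e-02]), 'eef_pos': array([450.5853847 ,   4.12316036, 115.11875256]), 'tool_rot': array([3.13909158e+00, 4.00947440e-04, 1.57108952e+00]), 'wrist_force': array([-1.18048116, -0.37787434,  0.32068793]), 'moment': array([0.04126777, 0.03128915, 0.01030337]), 'finger_gap': 85.18159724022398}
```

```bash
python3 -m handwheel '[[0,2,8,0,0,0,100],[0,3,12,0,0,0,100],[0,1,12,0,0,0,100],[0,0,12,0,0,0,100],[0,0,10,0,0,0,100],[0,0,6,0,0,0,100],[0,0,0,0,0,0,100],[0,0,0,0,0,0,100]]'; python3 -c "
from h import *
d=cams.snapshot('side');cv2.imwrite('pics/s1.png',cv2.resize(d['color'][130:290,150:350],(800,640))[:600])"
```

```text
time_s: 1.68
eef_pos: [458.8, 4.1, 48.7]
tool_rot: [3.138, 0.0, 1.571]
wrist_force: [-0.4, -0.0, -0.3]
finger_gap: 85.3
```

View pics/s1.png

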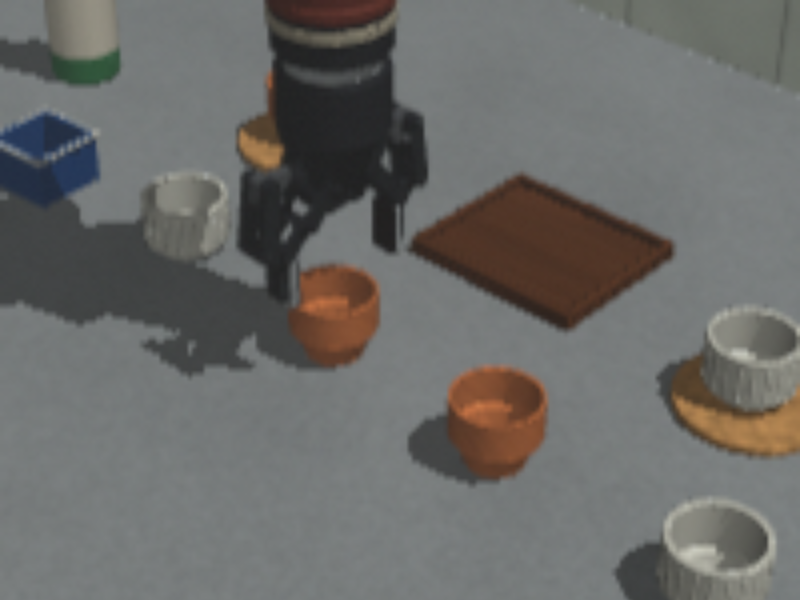

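The fingers straddle m1, which is at about (335,315) in the crop, with 3.8 mm of x left to correct.

```bash
python3 -m handwheel '[[0,-2,3,0,0,0,100],[0,-2,5,0,0,0,100],[0,0,8,0,0,0,100],[0,0,8,0,0,0,100],[0,0,5,0,0,0,100],[0,0,3,0,0,0,100],[0,0,0,0,0,0,100],[0,0,0,0,0,0,100]]'
```

```text
time_s: 2.4
eef_pos: [455.6, 3.6, 14.9]
tool_rot: [3.136, 0.001, 1.571]
wrist_force: [-0.2, 0.1, 0.3]
finger_gap: 85.5
```

```bash
python3 -m handwheel '[[0,0,-2,0,0.3,0,100],[0,0,0,0,0,0,0],[0,0,0,0,0,0,0],[0,0,0,0,0,0,0],[0,0,0,0,0,0,0],[0,0,0,0,0,0,0],[0,0,0,0,0,0,0],[0,0,0,0,0,0,0]]'; python3 -c "
from h import *
d=cams.snapshot('side');cv2.imwrite('pics/s2.png',cv2.resize(d['color'][150:250,180:300],(720,600)))"
```

```text
time_s: 3.07
eef_pos: [456.4, 3.4, 18.3]
tool_rot: [3.134, -0.004, 1.571]
wrist_force: [-0.9, -0.2, -1.1]
finger_gap: 62.3
```

View pics/s2.png

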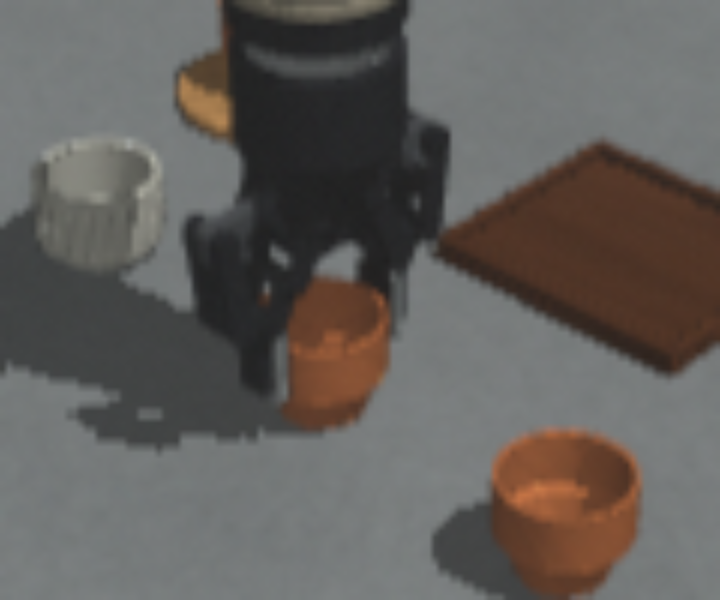

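```bash
python3 -m handwheel '[[0,0,-6,0,0,0,0],[0,0,-12,0,0,0,0],[0,0,-18,0,0,0,0],[0,0,-20,0,0,0,0],[8,6,-18,0,0,0,0],[15,12,-14,0,0,0,0],[22,17,-8,0,0,0,0],[26,20,-4,0,0,0,0]]' && python3 -m handwheel '[[28,22,0,0,0,0,0],[28,22,0,0,0,0,0],[28,22,0,0,0,0,0],[28,22,0,0,0,0,0],[20,16,0,0,0,0,0],[14,11,0,0,0,0,0],[8,6,0,0,0,0,0],[4,3,0,0,0,0,0]]'; python3 -c "
from plant import bot
s=bot.state();print(s['eef_pos'],s['qvel'],s['qpos'])"
```

```text
time_s: 3.78
eef_pos: [509.6, 73.2, 128.7]
tool_rot: [3.135, -0.004, 1.564]
wrist_force: [0.0, -0.3, -0.6]
finger_gap: 61.9
time_s: 4.45
eef_pos: [644.4, 243.9, 142.1]
tool_rot: [3.124, -0.005, 1.567]
wrist_force: [-0.8, -0.3, -0.7]
finger_gap: 61.9
[644.41570364 243.94395292 142.08746075] [ 0.07254577  0.17739955  0.23247118  0.05459809 -0.00387141  0.06412451] [1.71894494e-01 3.53753306e-01 2.19639386e-01 1.41803609e+00
 1.72112218e-03 1.74625588e+00]
```

```bash
python3 -m handwheel '[[-3,-3,4,0.2,0,0,0],[-4,-3,8,0.2,0,0,0],[-3,-2,8,0.1,0,0,0],[0,0,8,0,0,0,0],[0,0,4,0,0,0,0],[0,0,2,0,0,0,0],[0,0,0,0,0,0,0],[0,0,0,0,0,0,0]]'; python3 -c "
from h import *
s=bot.state();print(s['eef_pos'],s['qvel'],s['tool_rot'])
d=cams.snapshot('side');cv2.imwrite('pics/s3.png',cv2.resize(d['color'][80:200,170:314],(720,600)))"
```

```text
time_s: 5.12
eef_pos: [633.8, 230.1, 105.1]
tool_rot: [3.135, -0.004, 1.565]
wrist_force: [0.7, -0.5, -1.1]
finger_gap: 61.8
[633.81265751 230.09058972 105.05710008] [-0.00335563 -0.00357447 -0.01294666 -0.00324506  0.00024832 -0.00030813] [ 3.13546761 -0.0039859   1.56492275]
```

View pics/s3.png

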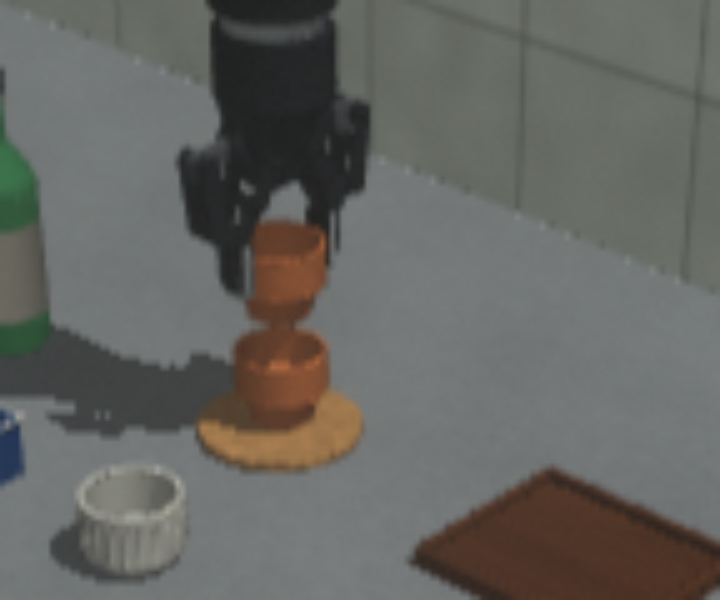

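The held mould hangs above the base, at (287,265) over (280,375) in the crop. The remaining offset is +2.5 mm x and +3.4 mm y.

```bash
python3 -m handwheel '[[1.5,1,2,0,0,0,0],[1.5,1,3,0,0,0,0],[0.4,0.5,3,0,0,0,0],[0,0,3,0,0,0,0],[0,0,2,0,0,0,0],[0,0,0,0,0,0,0],[0,0,0,0,0,0,0],[0,0,0,0,0,0,0]]'
python3 - <<'E'
from h import *
s=bot.state();print(s['eef_pos'])
for n in ['side','scene']:
    W,d=cloud(n); R,c,_=level(W); o=d["extrinsics"][:3,3]; W=(W-o)@R.T+o
    m=(W[...,0]>380)&(W[...,0]<750)&(np.abs(W[...,1])<450)&(np.abs(W[...,2])<9); W[...,2]-=np.median(W[m][:,2])
    C=d['color'].astype(int); red=(C[...,2]>C[...,0]+50)
    q=W[(np.hypot(W[...,0]-636,W[...,1]-234)<48)&red]
    zt=s['eef_pos'][2]+31.7
    for lo,hi in((zt-5,zt+4),(zt-25,zt-5),(54,62),(30,52)):
        t=q[(q[:,2]>lo)&(q[:,2]<hi)]; print(n,lo,len(t),circ(t,31 if hi-lo>9.5 else 29.5) if len(t)>5 else '')
E
```

```text
time_s: 5.83
eef_pos: [637.5, 234.6, 91.7]
tool_rot: [3.134, -0.004, 1.566]
wrist_force: [-0.0, 0.1, -1.6]
finger_gap: 62.1
[637.51959531 234.55498385  91.70038042]
side 118.40038042359912 44 (array([635.98390356, 233.59500122]), np.float64(2.7645456448839187))
side 98.40038042359912 132 (array([635.1034225, 235.368432 ]), np.float64(2.6169785084243307))
side 54 29 (array([635.37153535, 232.26791072]), np.float64(2.4552107384262336))
side 30 142 (array([633.81930171, 234.76766056]), np.float64(2.9361369069403613))
scene 118.40038042359912 33 (array([636.83606109, 235.00918863]), np.float64(1.7321373216507454))
scene 98.40038042359912 85 (array([637.3653973, 236.7029957]), np.float64(2.2120269455540718))
scene 54 31 (array([635.81240373, 234.50184287]), np.float64(1.7648325092663655))
scene 30 85 (array([635.07874158, 235.56724825]), np.float64(2.7424857440904296))
```

Both cameras put the held mould about 1.2 mm (x) and 0.9 mm (y) beyond the base axis, so I correct that and lower.

```bash
python3 -m handwheel '[[-0.5,-0.6,3,0,0,0,0],[-0.4,-0.6,5,0,0,0,0],[0,0,6,0,0,0,0],[0,0,5,0,0,0,0],[0,0,4,0,0,0,0],[0,0,3,0,0,0,0],[0,0,1,0,0,0,0],[0,0,0,0,0,0,0]]'
```

```text
time_s: 6.6
eef_pos: [636.1, 233.5, 61.3]
tool_rot: [3.134, -0.004, 1.565]
wrist_force: [-0.5, 0.2, -1.5]
finger_gap: 61.8
```

```bash
python3 -m handwheel '[[0,0,1.5,0,0,0,0],[0,0,1.5,0,0,0,0],[0,0,1,0,0,0,0],[0,0,1,0,0,0,0],[0,0,0.5,0,0,0,0],[0,0,0,0,0,0,0],[0,0,0,0,0,0,0],[0,0,0,0,0,0,0]]'
```

```text
time_s: 7.27
eef_pos: [636.7, 233.6, 56.1]
tool_rot: [3.133, -0.004, 1.565]
wrist_force: [-0.1, -0.2, -0.5]
finger_gap: 62.4
```

```bash
python3 -m handwheel '[[0,0,0.6,0,0,0,0],[0,0,0.6,0,0,0,0],[0,0,0.5,0,0,0,0],[0,0,0,0,0,0,0],[0,0,0,0,0,0,0],[0,0,0,0,0,0,0],[0,0,0,0,0,0,0],[0,0,0,0,0,0,0]]'
```

```text
time_s: 7.93
eef_pos: [636.9, 233.7, 54.5]
tool_rot: [3.133, -0.005, 1.566]
wrist_force: [-0.3, -0.0, -1.4]
finger_gap: 61.8
```

```bash
python3 -m handwheel '[[0,0,0.6,0,0,0,0],[0,0,0.6,0,0,0,0],[0,0,0.2,0,0,0,0],[0,0,0,0,0,0,0],[0,0,0,0,0,0,0],[0,0,0,0,0,0,0],[0,0,0,0,0,0,0],[0,0,0,0,0,0,0]]'
```

```text
time_s: 8.6
eef_pos: [637.2, 233.8, 54.3]
tool_rot: [3.132, -0.005, 1.566]
wrist_force: [0.6, 0.4, 1.3]
finger_gap: 61.9
```

Contact is at 54.3, exactly as predicted. I release and rise, then head towards m2.

```bash
python3 -m handwheel '[[0,0,0,0,0,0,100],[0,0,0,0,0,0,100],[0,0,0,0,0,0,100],[0,0,0,0,0,0,100],[0,0,-4,0,0,0,100],[0,0,-10,0,0,0,100],[0,0,-16,0,0,0,100],[0,0,-18,0,0,0,100]]' && python3 -m handwheel '[[0,0,-16,0.2,-0.1,0.1,100],[-10,-5,-8,0.2,-0.1,0.1,100],[-22,-11,0,0.1,0,0.1,100],[-35,-17,0,0,0,0,100],[-40,-19,0,0,0,0,100],[-40,-19,0,0,0,0,100],[-40,-19,0,0,0,0,100],[-40,-19,0,0,0,0,100]]';  python3 -c "
from h import *
d=cams.snapshot('side');cv2.imwrite('pics/s4.png',cv2.resize(d['color'][80:200,170:314],(720,600)))"
```

```text
time_s: 9.27
eef_pos: [634.4, 233.1, 100.6]
tool_rot: [3.138, -0.004, 1.565]
wrist_force: [0.5, 0.4, -0.2]
finger_gap: 85.3
time_s: 9.93
eef_pos: [529.0, 16.3, 134.4]
tool_rot: [3.133, -0.001, 1.57]
wrist_force: [0.8, -0.4, 0.1]
finger_gap: 85.4
```

View pics/s4.png

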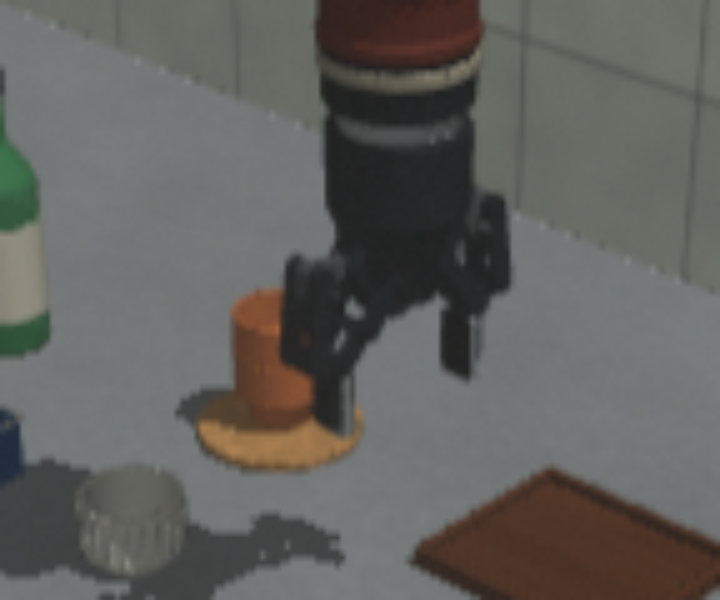

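Stack of two is seated. On to m2 at about (450,-152.5).

```bash
python3 -m handwheel '[[-40,-18,4,0.2,0,0,100],[-35,-16,8,0.2,0,0,100],[-28,-13,10,0,0,0,100],[-20,-9,12,0,0,0,100],[-12,-6,14,0,0,0,100],[-8,-3,10,0,0,0,100],[-4,-2,4,0,0,0,100],[0,0,0,0,0,0,100]]'; python3 -c "
from plant import bot
s=bot.state();print(s['eef_pos'],s['qvel'])"
```

```text
time_s: 10.65
eef_pos: [456.5, -137.9, 74.3]
tool_rot: [3.137, 0.005, 1.559]
wrist_force: [-0.0, 0.4, 0.9]
finger_gap: 85.0
[ 456.46576431 -137.91590841   74.25243784] [-0.0032445  -0.00716719 -0.00273529  0.00623584  0.00488817  0.00875318]
```

```bash
python3 -m handwheel '[[-4,-2,2,0.1,0.2,0,100],[-6,-2.5,5,0,0.1,0,100],[-4,-1.5,9,0,0,0,100],[0,0,10,0,0,0,100],[0,0,10,0,0,0,100],[0,0,6,0,0,0,100],[0,0,3,0,0,0,100],[0,0,0,0,0,0,100]]'
```

```text
time_s: 11.32
eef_pos: [451.6, -150.7, 25.8]
tool_rot: [3.138, -0.001, 1.563]
wrist_force: [-0.9, 0.4, 1.2]
finger_gap: 85.7
```

```bash
python3 -m handwheel '[[-1,-0.6,3,0,0,0,100],[-0.6,-0.4,3,0,0,0,100],[0,0,1.5,0,0,0,100],[0,0,0,0,0,0,0],[0,0,0,0,0,0,0],[0,0,0,0,0,0,0],[0,0,0,0,0,0,0],[0,0,0,0,0,0,0]]'
```

```text
time_s: 11.98
eef_pos: [451.6, -152.7, 19.0]
tool_rot: [3.136, 0.001, 1.564]
wrist_force: [-0.0, 1.3, 0.0]
finger_gap: 61.9
```

```bash
python3 -m handwheel '[[0,0,0,0,0,0,0],[0,0,0,0,0,0,0],[0,0,-6,0,0,0,0],[0,0,-12,0,0,0,0],[0,0,-18,0,0,0,0],[0,0,-22,0,0,0,0],[6,3,-24,0,0,0,0],[12,6,-22,0,0,0,0]]'; python3 -c "
from h import *
d=cams.snapshot('side');cv2.imwrite('pics/s5.png',cv2.resize(d['color'][150:270,200:344],(720,600)))"
```

```text
time_s: 12.65
eef_pos: [456.5, -133.5, 125.6]
tool_rot: [-3.14, -0.004, 1.562]
wrist_force: [1.1, -0.3, -0.9]
finger_gap: 62.0
```

View pics/s5.png

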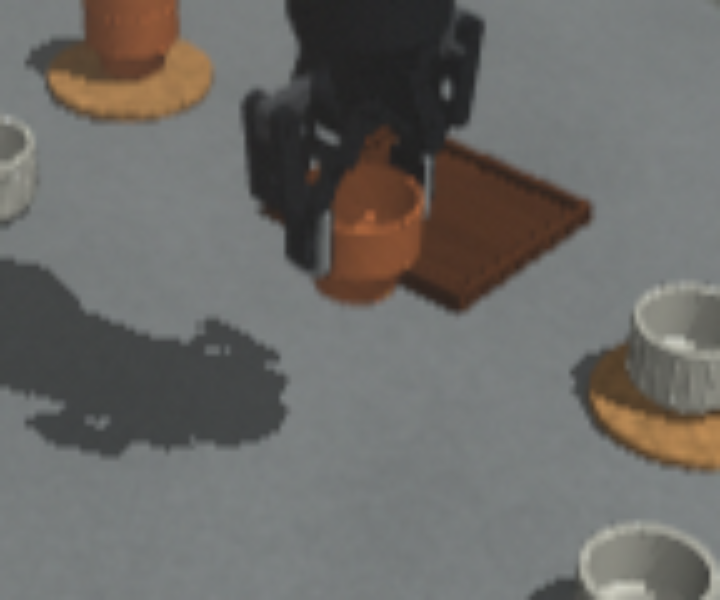

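```bash
python3 -m handwheel '[[18,9,-16,0,0,0,0],[24,12,-10,0,0,0,0],[30,15,-4,0,0,0,0],[32,16,0,0,0,0,0],[32,16,0,0,0,0,0],[32,16,0,0,0,0,0],[32,16,0,0,0,0,0],[30,15,0,0,0,0,0]]' && python3 -m handwheel '[[30,15,0,0,0,0,0],[26,13,0,0,0,0,0],[22,11,0,0,0,0,0],[16,8,0,0,0,0,0],[10,4,0,0,0,0,0],[4,2,0,0,0,0,0],[0,0,0,0,0,0,0],[0,0,0,0,0,0,0]]'
```

```text
time_s: 13.37
eef_pos: [582.8, 101.2, 176.5]
tool_rot: [3.123, 0.004, 1.555]
wrist_force: [1.4, -0.5, -1.5]
finger_gap: 62.4
time_s: 14.03
eef_pos: [640.6, 221.9, 182.8]
tool_rot: [3.118, 0.003, 1.564]
wrist_force: [0.8, -0.6, -1.1]
finger_gap: 62.1
```

```bash
python3 -m handwheel '[[4,-1,5,0.3,0.1,0,0],[4,-1,10,0.3,0,0,0],[3,-0.5,14,0.2,0,0,0],[0,0,14,0.1,0,0,0],[0,0,12,0,0,0,0],[0,0,6,0,0,0,0],[0,0,2,0,0,0,0],[0,0,0,0,0,0,0]]';  python3 -c "
from h import *
d=cams.snapshot('side');cv2.imwrite('pics/s6.png',cv2.resize(d['color'][80:200,170:314],(720,600)))"
```

```text
time_s: 14.7
eef_pos: [636.5, 230.0, 111.1]
tool_rot: [3.14, 0.002, 1.56]
wrist_force: [0.4, -0.5, -0.6]
finger_gap: 62.3
```

View pics/s6.png

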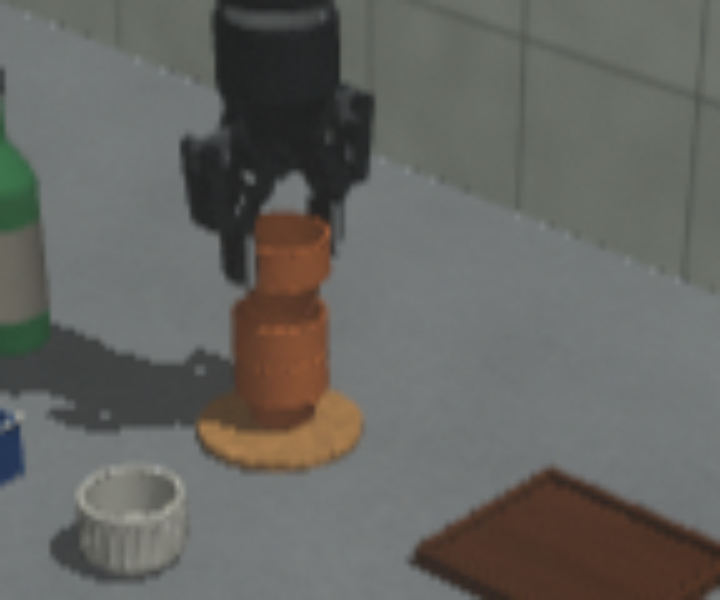

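```bash
python3 -m handwheel '[[1.5,0.2,0,0,0,0,0],[1.5,0.2,0,0,0,0,0],[0.6,0,0,0,0,0,0],[0,0,3,0,0,0,0],[0,0,4,0,0,0,0],[0,0,4,0,0,0,0],[0,0,2,0,0,0,0],[0,0,0,0,0,0,0]]'
```

```text
time_s: 15.42
eef_pos: [639.1, 234.3, 100.6]
tool_rot: [3.134, 0.001, 1.56]
wrist_force: [-0.4, -0.1, -1.1]
finger_gap: 62.2
```

```bash
python3 -m handwheel '[[-0.3,-1.2,1,0,0,0,0],[-0.2,-1,2,0,0,0,0],[0,-0.4,3,0,0,0,0],[0,0,3,0,0,0,0],[0,0,2,0,0,0,0],[0,0,1,0,0,0,0],[0,0,0,0,0,0,0],[0,0,0,0,0,0,0]]'
```

```text
time_s: 16.08
eef_pos: [635.8, 233.6, 86.6]
tool_rot: [3.135, 0.001, 1.56]
wrist_force: [-0.6, 0.3, -1.4]
finger_gap: 61.9
```

```bash
python3 -m handwheel '[[0,0.5,0.8,0,0,0,0],[0,0.4,0.8,0,0,0,0],[0,0,0.8,0,0,0,0],[0,0,0.8,0,0,0,0],[0,0,0.5,0,0,0,0],[0,0,0.3,0,0,0,0],[0,0,0,0,0,0,0],[0,0,0,0,0,0,0]]'
```

```text
time_s: 16.75
eef_pos: [637.3, 233.6, 82.7]
tool_rot: [3.135, 0.001, 1.56]
wrist_force: [-0.1, 0.4, -1.3]
finger_gap: 61.8
```

```bash
python3 -m handwheel '[[0,0,0.6,0,0,0,0],[0,0,0.6,0,0,0,0],[0,0,0.6,0,0,0,0],[0,0,0,0,0,0,0],[0,0,0,0,0,0,0],[0,0,0,0,0,0,0],[0,0,0,0,0,0,0],[0,0,0,0,0,0,0]]'
```

```text
time_s: 17.42
eef_pos: [637.6, 233.8, 82.6]
tool_rot: [3.133, 0.001, 1.56]
wrist_force: [-1.2, -0.3, 2.2]
finger_gap: 62.1
```

Force rises at the expected height, so the third mould is seated. I release and go to ramekin r1.

```bash
python3 -m handwheel '[[0,0,0,0,0,0,100],[0,0,0,0,0,0,100],[0,0,0,0,0,0,100],[0,0,0,0,0,0,100],[0,0,-4,0,0,0,100],[0,0,-10,0,0,0,100],[0,0,-16,0,0,0,100],[0,0,-18,0,0,0,100]]' && python3 -m handwheel '[[0,0,-14,0.1,0,0,100],[-4,-10,-6,0.1,0,0,100],[-7,-20,0,0,0,0,100],[-10,-30,0,0,0,0,100],[-10,-30,0,0,0,0,100],[-9,-28,2,0,0,0,100],[-7,-20,6,0,0,0,100],[-4,-12,8,0,0,0,100]]';  python3 -c "
from h import *
d=cams.snapshot('side');cv2.imwrite('pics/s7.png',cv2.resize(d['color'][80:200,170:314],(720,600)))
d=cams.snapshot('scene');cv2.imwrite('pics/sc7.png',cv2.resize(d['color'][80:200,250:394],(720,600)))"
```

```text
time_s: 18.08
eef_pos: [634.7, 233.3, 128.1]
tool_rot: [3.14, 0.002, 1.56]
wrist_force: [0.2, -0.8, -0.2]
finger_gap: 85.2
time_s: 18.75
eef_pos: [485.6, 183.2, 146.3]
tool_rot: [3.125, -0.001, 1.56]
wrist_force: [-0.4, -0.2, 0.3]
finger_gap: 85.3
```

View pics/s7.png

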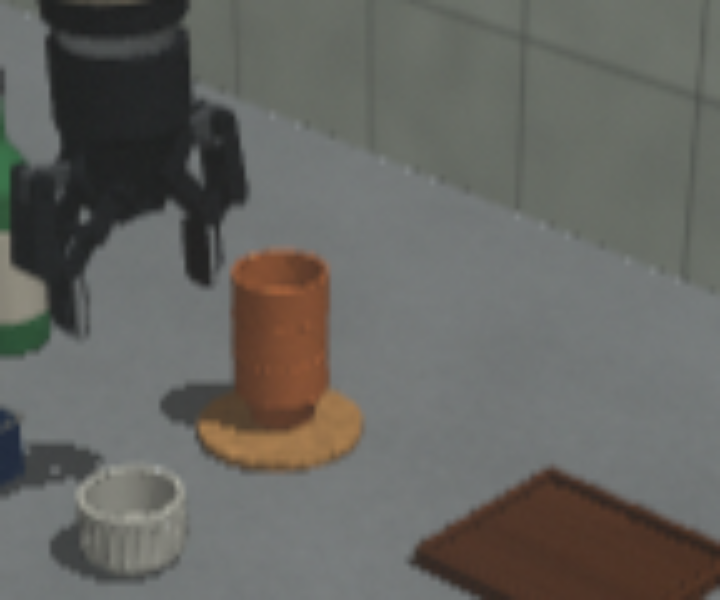

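View pics/sc7.png

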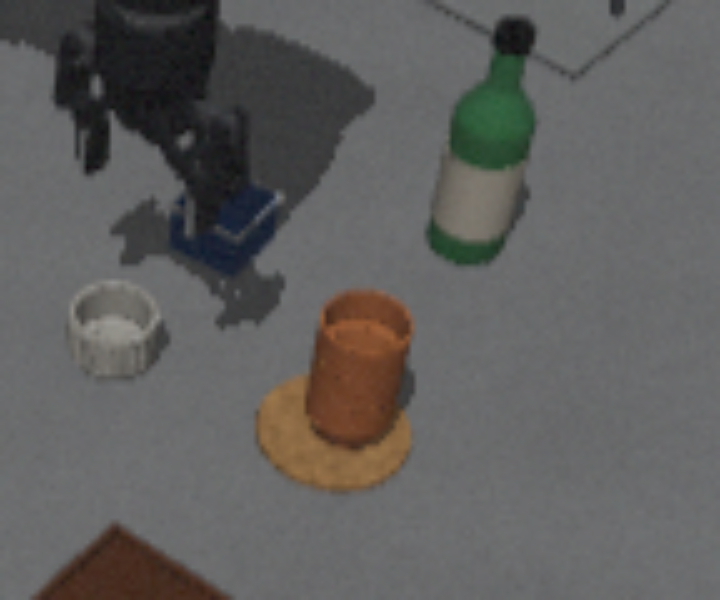

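Both views show the copper stack of three, straight and evenly spaced. Moving down to r1.

```bash
python3 -m handwheel '[[-2,-5,6,0.3,0,0,100],[-1.5,-5,12,0.3,0,0,100],[-1,-3,16,0.1,0,0,100],[0,0,16,0,0,0,100],[0,0,12,0,0,0,100],[0,0,8,0,0,0,100],[0,0,3,0,0,0,100],[0,0,0,0,0,0,100]]'
```

```text
time_s: 19.52
eef_pos: [475.4, 179.1, 68.9]
tool_rot: [3.138, -0.001, 1.559]
wrist_force: [-0.1, 0.2, -0.4]
finger_gap: 85.3
```

```bash
python3 -m handwheel '[[-1,-4,0,0,0,0,100],[-1,-4,3,0,0,0,100],[0,-1,8,0,0,0,100],[0,0,11,0,0,0,100],[0,0,12,0,0,0,100],[0,0,8,0,0,0,100],[0,0,4,0,0,0,100],[0,0,0,0,0,0,100]]'
```

```text
time_s: 20.18
eef_pos: [466.8, 177.2, 19.7]
tool_rot: [3.135, -0.001, 1.559]
wrist_force: [-0.2, -0.1, -0.0]
finger_gap: 85.4
```

```bash
python3 -m handwheel '[[0,0,3,0,0,0,100],[0,0,3,0,0,0,100],[0,0,2,0,0,0,100],[0,0,0,0,0,0,0],[0,0,0,0,0,0,0],[0,0,0,0,0,0,0],[0,0,0,0,0,0,0],[0,0,0,0,0,0,0]]'
```

```text
time_s: 20.85
eef_pos: [467.7, 177.4, 11.8]
tool_rot: [3.134, -0.002, 1.559]
wrist_force: [-0.1, 0.2, -2.3]
finger_gap: 63.7
```

```bash
python3 -m handwheel '[[0,0,0,0,0,0,0],[0,0,0,0,0,0,0],[0,0,-6,0,0,0,0],[0,0,-12,0,0,0,0],[0,0,-18,0,0,0,0],[0,0,-22,0,0,0,0],[0,0,-24,0,0,0,0],[-10,2,-22,0,0,0,0]]'
```

```text
time_s: 21.52
eef_pos: [464.1, 167.6, 117.8]
tool_rot: [-3.139, -0.001, 1.561]
wrist_force: [1.7, -1.0, -2.0]
finger_gap: 63.4
```

```bash
python3 -m handwheel '[[-20,8,-14,0,0,0,0],[-28,11,-6,0,0,0,0],[-34,13,0,0,0,0,0],[-36,14,0,0,0,0,0],[-36,14,0,0,0,0,0],[-36,14,0,0,0,0,0],[-36,14,0,0,0,0,0],[-34,13,0,0,0,0,0]]' && python3 -m handwheel '[[-30,11,0,0.1,0,0,0],[-26,9,0,0.1,0,0,0],[-22,7,0,0.1,0,0,0],[-16,5,0,0,0,0,0],[-10,3,0,0,0,0,0],[-4,2,0,0,0,0,0],[0,0,0,0,0,0,0],[0,0,0,0,0,0,0]]'
```

```text
time_s: 22.18
eef_pos: [569.7, -99.4, 158.4]
tool_rot: [3.124, -0.0, 1.572]
wrist_force: [0.4, 1.0, -2.0]
finger_gap: 63.5
time_s: 22.85
eef_pos: [609.0, -222.5, 167.0]
tool_rot: [3.125, 0.004, 1.563]
wrist_force: [-0.4, 0.5, -0.6]
finger_gap: 63.3
```

```bash
python3 -m handwheel '[[-3,2,6,0.2,0.1,0,0],[-3,2,12,0.2,0.1,0,0],[-1,2,16,0.1,0,0,0],[0,0,16,0,0,0,0],[0,0,10,0,0,0,0],[0,0,4,0,0,0,0],[0,0,1,0,0,0,0],[0,0,0,0,0,0,0]]'
python3 - <<'E'
from h import *
s=bot.state();print(s['eef_pos'])
for n in ['side','scene']:
    W,d=cloud(n); R,c,_=level(W); o=d["extrinsics"][:3,3]; W=(W-o)@R.T+o
    m=(W[...,0]>380)&(W[...,0]<750)&(np.abs(W[...,1])<450)&(np.abs(W[...,2])<9); W[...,2]-=np.median(W[m][:,2])
    q=W[(np.hypot(W[...,0]-615,W[...,1]+230)<48)&(d['color'].max(-1)>90)]
    zt=s['eef_pos'][2]+33.2
    for lo,hi in((zt-5,zt+4),(zt-25,zt-5),(49,57),(25,47)):
        t=q[(q[:,2]>lo)&(q[:,2]<hi)]; print(n,lo,len(t),circ(t,32 if hi-lo>9.5 else 29.75) if len(t)>5 else '')
    cv2.imwrite(f'pics/{n}8.png',cv2.resize(d['color'][150:270,270:414] if n=='side' else d['color'][170:290,150:294],(720,600)))
E
```

```text
time_s: 23.52
eef_pos: [615.8, -225.0, 96.5]
tool_rot: [3.136, -0.001, 1.568]
wrist_force: [-0.9, -0.3, -1.9]
finger_gap: 63.8
[ 615.81819808 -224.99516948   96.54057108]
side 124.74057108200554 75 (array([ 613.42017833, -225.21814104]), np.float64(3.252048174226685))
side 104.74057108200554 171 (array([ 611.12379117, -222.29002277]), np.float64(2.5086825662562897))
side 49 105 (array([ 612.55313862, -230.59666525]), np.float64(2.212409493318058))
side 25 258 (array([ 612.36005475, -230.69997787]), np.float64(2.741553310037172))
scene 124.74057108200554 58 (array([ 615.82680686, -224.27056199]), np.float64(2.2813601987693013))
scene 104.74057108200554 74 (array([ 616.52621127, -222.55092326]), np.float64(2.5056451973805873))
scene 49 59 (array([ 614.77353493, -230.1295438 ]), np.float64(1.661184585787717))
scene 25 79 (array([ 613.51861655, -229.26911054]), np.float64(1.5542814670535647))
```

View pics/side8.png

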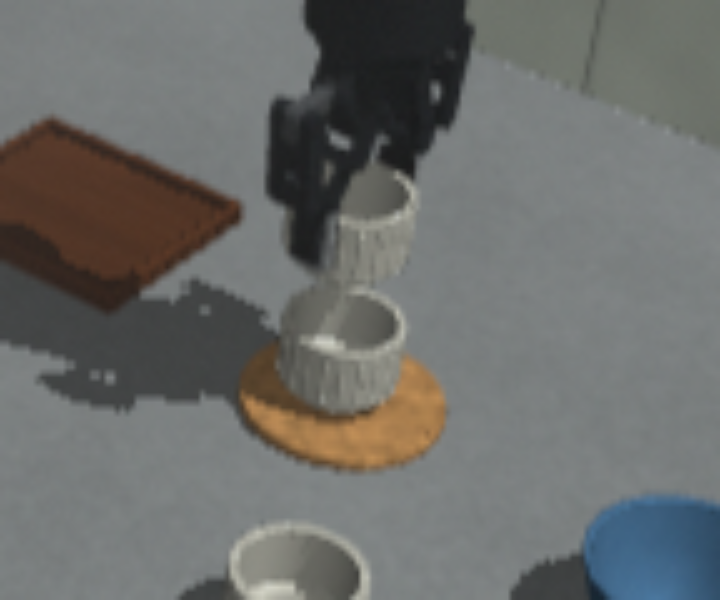

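Rim fits from both cameras give held minus base ≈ (+1, +5.6) mm, so the target TCP is about (614.9,-230.5).

```bash
python3 -m handwheel '[[-2,-0.4,1,0,0,0,0],[-2,-0.4,3,0,0,0,0],[-1,0,4,0,0,0,0],[0,0,4,0,0,0,0],[0,0,4,0,0,0,0],[0,0,2,0,0,0,0],[0,0,0,0,0,0,0],[0,0,0,0,0,0,0]]'
```

```text
time_s: 24.28
eef_pos: [616.8, -232.2, 80.5]
tool_rot: [3.131, 0.002, 1.568]
wrist_force: [0.9, -0.8, -1.7]
finger_gap: 63.7
```

```bash
python3 -m handwheel '[[0.6,-0.8,1,0.1,0,0,0],[0.6,-0.7,2,0,0,0,0],[0.3,0,3,0,0,0,0],[0,0,3,0,0,0,0],[0,0,2,0,0,0,0],[0,0,1,0,0,0,0],[0,0,0,0,0,0,0],[0,0,0,0,0,0,0]]'
```

```text
time_s: 24.95
eef_pos: [615.3, -230.3, 67.2]
tool_rot: [3.133, 0.002, 1.568]
wrist_force: [0.8, -0.2, -1.6]
finger_gap: 63.5
```

```bash
python3 -m handwheel '[[0,0,1,0,0,0,0],[0,0,1.5,0,0,0,0],[0,0,2,0,0,0,0],[0,0,2,0,0,0,0],[0,0,1.5,0,0,0,0],[0,0,1,0,0,0,0],[0,0,0,0,0,0,0],[0,0,0,0,0,0,0]]'
```

```text
time_s: 25.62
eef_pos: [615.5, -230.4, 57.4]
tool_rot: [3.133, 0.002, 1.568]
wrist_force: [0.4, 0.3, -2.7]
finger_gap: 64.2
```

```bash
python3 -m handwheel '[[0,0,0.6,0,0,0,0],[0,0,0.6,0,0,0,0],[0,0,0.6,0,0,0,0],[0,0,0.6,0,0,0,0],[0,0,0.2,0,0,0,0],[0,0,0,0,0,0,0],[0,0,0,0,0,0,0],[0,0,0,0,0,0,0]]'
```

```text
time_s: 26.28
eef_pos: [615.7, -230.5, 54.8]
tool_rot: [3.132, 0.002, 1.568]
wrist_force: [-0.3, -0.6, -2.2]
finger_gap: 63.2
```

```bash
python3 -m handwheel '[[0,0,0.6,0,0,0,0],[0,0,0.6,0,0,0,0],[0,0,0.6,0,0,0,0],[0,0,0,0,0,0,0],[0,0,0,0,0,0,0],[0,0,0,0,0,0,0],[0,0,0,0,0,0,0],[0,0,0,0,0,0,0]]'
```

```text
time_s: 26.95
eef_pos: [615.9, -230.7, 54.6]
tool_rot: [3.132, 0.003, 1.568]
wrist_force: [-0.5, 0.5, 1.1]
finger_gap: 63.7
```

```bash
python3 -m handwheel '[[0,0,0,0,0,0,100],[0,0,0,0,0,0,100],[0,0,0,0,0,0,100],[0,0,0,0,0,0,100],[0,0,-4,0,0,0,100],[0,0,-10,0,0,0,100],[0,0,-16,0,0,0,100],[0,0,-18,0,0,0,100]]' && python3 -m handwheel '[[0,0,-12,0.1,0,0,100],[-6,-10,-4,0.1,0,0,100],[-12,-20,0,0.1,0,0,100],[-16,-28,0,0,0,0,100],[-16,-28,0,0,0,0,100],[-14,-26,2,0,0,0,100],[-10,-18,6,0,0,0,100],[-6,-10,8,0,0,0,100]]';  python3 -c "
from h import *
d=cams.snapshot('side');cv2.imwrite('pics/s9.png',cv2.resize(d['color'][150:270,270:414],(720,600)))"
```

```text
time_s: 27.62
eef_pos: [613.6, -229.5, 101.0]
tool_rot: [3.136, -0.0, 1.568]
wrist_force: [-0.4, 0.2, 0.6]
finger_gap: 85.0
time_s: 28.28
eef_pos: [470.1, -314.7, 111.8]
tool_rot: [3.131, 0.009, 1.573]
wrist_force: [0.8, -0.5, -0.0]
finger_gap: 85.3
```

View pics/s9.png

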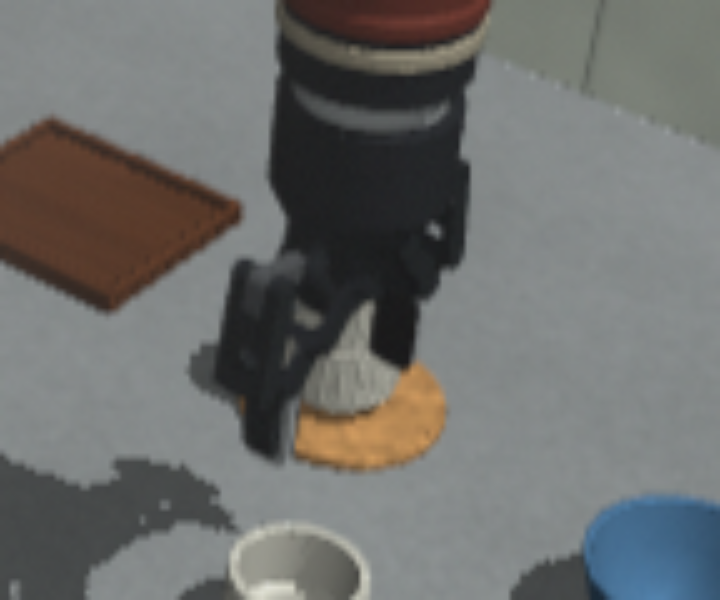

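```bash
python3 -m handwheel '[[-2,-5,3,0.1,0.1,0,100],[-2,-4,5,0.1,0.1,0,100],[-1,-3,7,0,0.1,0,100],[0,0,8,0,0,0,100],[0,0,6,0,0,0,100],[0,0,3,0,0,0,100],[0,0,0,0,0,0,100],[0,0,0,0,0,0,100]]'; python3 -c "
from h import *
d=cams.snapshot('scene');cv2.imwrite('pics/s10.png',cv2.resize(d['color'][170:290,110:254],(720,600)))"
```

```text
time_s: 29.0
eef_pos: [455.1, -319.7, 74.3]
tool_rot: [3.137, 0.001, 1.572]
wrist_force: [-0.0, 0.1, 0.2]
finger_gap: 85.3
```

View pics/s10.png

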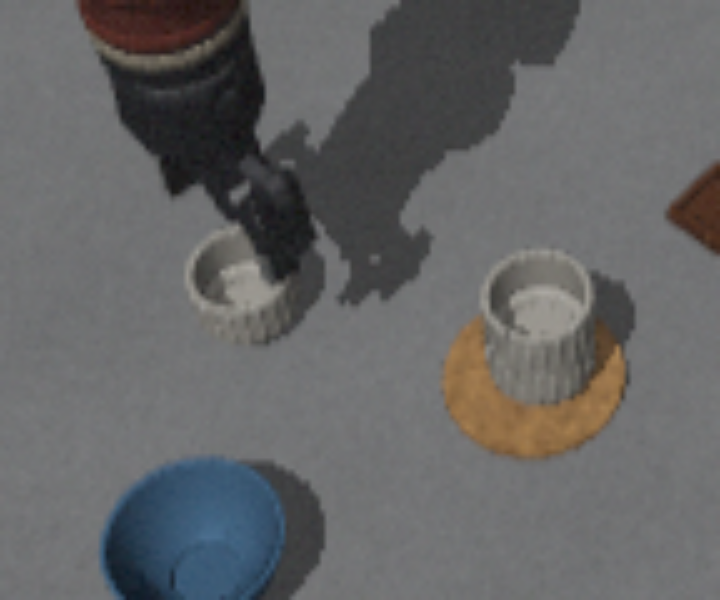

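The ramekin pair at (540,325) is straight. Next I descend on r2: x −2.6, y −2.8, z 74 → 11.

```bash
python3 -m handwheel '[[-1.2,-1.2,3,0,0,0,100],[-1.2,-1,7,0,0,0,100],[0,0,10,0,0,0,100],[0,0,11,0,0,0,100],[0,0,10,0,0,0,100],[0,0,6,0,0,0,100],[0,0,3,0,0,0,100],[0,0,0,0,0,0,100]]'
```

```text
time_s: 29.72
eef_pos: [453.2, -322.0, 18.5]
tool_rot: [3.138, 0.001, 1.573]
wrist_force: [-0.3, -0.0, 0.6]
finger_gap: 85.2
```

```bash
python3 -m handwheel '[[-0.4,0,3,0,0,0,100],[0,0,3,0,0,0,100],[0,0,1,0,0,0,100],[0,0,0,0,0,0,0],[0,0,0,0,0,0,0],[0,0,0,0,0,0,0],[0,0,0,0,0,0,0],[0,0,0,0,0,0,0]]'
```

```text
time_s: 30.38
eef_pos: [453.8, -323.1, 12.1]
tool_rot: [3.137, 0.002, 1.573]
wrist_force: [0.6, 0.5, -1.4]
finger_gap: 63.0
```

```bash
python3 -m handwheel '[[0,0,0,0,0,0,0],[0,0,0,0,0,0,0],[0,0,-6,0,0,0,0],[0,0,-12,0,0,0,0],[0,0,-18,0,0,0,0],[0,0,-22,0,0,0,0],[0,0,-24,0,0,0,0],[3,6,-22,0,0,0,0]]'
```

```text
time_s: 31.05
eef_pos: [455.8, -316.8, 117.7]
tool_rot: [-3.14, -0.006, 1.572]
wrist_force: [1.0, -0.7, -1.5]
finger_gap: 62.9
```

```bash
python3 -m handwheel '[[5,9,-18,0,0,0,0],[9,16,-14,0,0,0,0],[12,22,-6,0,0,0,0],[13,24,0,0,0,0,0],[13,24,0,0,0,0,0],[11,21,0,0,0,0,0],[8,15,0,0,0,0,0],[4,8,0,0,0,0,0]]'&& python3 -m handwheel '[[1,2,2,0.1,-0.1,0,0],[0,0,4,0.1,-0.1,0,0],[0,0,6,0,0,0,0],[0,0,6,0,0,0,0],[0,0,4,0,0,0,0],[0,0,2,0,0,0,0],[0,0,0,0,0,0,0],[0,0,0,0,0,0,0]]'
```

```text
time_s: 31.72
eef_pos: [603.1, -242.0, 177.5]
tool_rot: [3.129, 0.007, 1.568]
wrist_force: [-0.3, 0.4, -0.9]
finger_gap: 63.3
time_s: 32.38
eef_pos: [604.0, -241.6, 153.1]
tool_rot: [3.133, 0.011, 1.568]
wrist_force: [0.8, 1.1, -1.5]
finger_gap: 63.0
```

```bash
python3 -m handwheel '[[3,3,3,0,0.2,0,0],[4,4,5,0,0.2,0,0],[2.5,3.5,6,0.1,0.1,0,0],[0,0,6,0,0,0,0],[0,0,4,0,0,0,0],[0,0,2,0,0,0,0],[0,0,0,0,0,0,0],[0,0,0,0,0,0,0]]'
python3 - <<'E'
from h import *
s=bot.state();print(s['eef_pos'])
for n in ['side','scene']:
    W,d=cloud(n); R,c,_=level(W); o=d["extrinsics"][:3,3]; W=(W-o)@R.T+o
    m=(W[...,0]>380)&(W[...,0]<750)&(np.abs(W[...,1])<450)&(np.abs(W[...,2])<9); W[...,2]-=np.median(W[m][:,2])
    q=W[(np.hypot(W[...,0]-615,W[...,1]+230)<48)&(d['color'].max(-1)>90)]
    zt=s['eef_pos'][2]+32.9
    for lo,hi in((zt-5,zt+4),(84,92),(49,57),(25,47)):
        t=q[(q[:,2]>lo)&(q[:,2]<hi)]; print(n,lo,len(t),circ(t,32 if hi-lo>9.5 else 29.75) if len(t)>5 else '')
    cv2.imwrite(f'pics/{n}11.png',cv2.resize(d['color'][130:250,270:414] if n=='side' else d['color'][170:290,150:294],(720,600)))
E
```

```text
time_s: 33.05
eef_pos: [615.8, -231.2, 123.8]
tool_rot: [3.136, 0.001, 1.568]
wrist_force: [0.6, 0.0, -2.2]
finger_gap: 62.7
[ 615.75546181 -231.17023476  123.82625893]
side 151.7262589291582 86 (array([ 613.35008018, -231.48249344]), np.float64(2.7087836610139973))
side 84 81 (array([ 613.69690019, -230.62595642]), np.float64(1.6601601628132638))
side 49 75 (array([ 613.07094529, -231.24080733]), np.float64(1.8150855995411972))
side 25 152 (array([ 614.07228274, -229.52640976]), np.float64(1.3496453509585704))
scene 151.7262589291582 61 (array([ 615.61998511, -231.37410174]), np.float64(1.7029317442810263))
scene 84 52 (array([ 614.96164692, -229.39398828]), np.float64(1.7006328222670484))
scene 49 41 (array([ 618.36917082, -229.96881094]), np.float64(7.772152997116332))
scene 25 105 (array([ 613.99918082, -229.89792221]), np.float64(11.313716650439584))
```

View pics/side11.png

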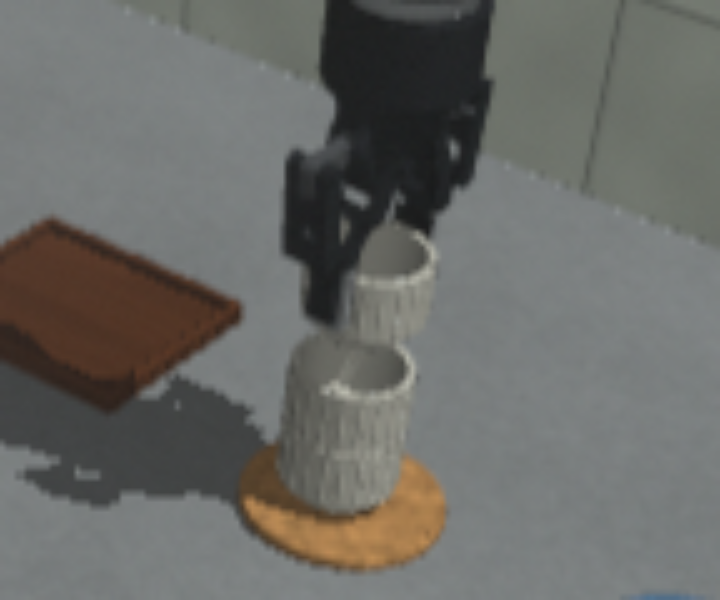

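Held minus stack top ≈ (0, −1.3) mm, so I shift y +1 and lower.

```bash
python3 -m handwheel '[[0.5,0,2,0,0,0,0],[0.5,0,3,0,0,0,0],[0,0,4,0,0,0,0],[0,0,4,0,0,0,0],[0,0,2,0,0,0,0],[0,0,1,0,0,0,0],[0,0,0,0,0,0,0],[0,0,0,0,0,0,0]]'
```

```text
time_s: 33.82
eef_pos: [616.1, -230.7, 107.2]
tool_rot: [3.134, 0.002, 1.567]
wrist_force: [0.2, 0.3, -1.5]
finger_gap: 63.1
```

```bash
python3 -m handwheel '[[0.3,-0.1,1.5,0,0,0,0],[0.1,0,2,0,0,0,0],[0,0,2.5,0,0,0,0],[0,0,2.5,0,0,0,0],[0,0,2,0,0,0,0],[0,0,1.5,0,0,0,0],[0,0,0.5,0,0,0,0],[0,0,0,0,0,0,0]]'
```

```text
time_s: 34.48
eef_pos: [616.2, -230.3, 93.5]
tool_rot: [3.134, 0.002, 1.567]
wrist_force: [0.0, 0.3, -1.4]
finger_gap: 63.1
```

```bash
python3 -m handwheel '[[0,-0.2,0.8,0,0,0,0],[0,0,0.8,0,0,0,0],[0,0,0.8,0,0,0,0],[0,0,0.6,0,0,0,0],[0,0,0.2,0,0,0,0],[0,0,0,0,0,0,0],[0,0,0,0,0,0,0],[0,0,0,0,0,0,0]]'
```

```text
time_s: 35.15
eef_pos: [616.2, -230.4, 90.3]
tool_rot: [3.134, 0.003, 1.567]
wrist_force: [0.1, -0.2, -1.7]
finger_gap: 63.0
```

```bash
python3 -m handwheel '[[0,0,0.5,0,0,0,0],[0,0,0.5,0,0,0,0],[0,0,0.5,0,0,0,0],[0,0,0,0,0,0,0],[0,0,0,0,0,0,0],[0,0,0,0,0,0,0],[0,0,0,0,0,0,0],[0,0,0,0,0,0,0]]'
```

```text
time_s: 35.82
eef_pos: [616.4, -230.6, 89.9]
tool_rot: [3.133, 0.003, 1.568]
wrist_force: [-0.6, 1.1, -0.1]
finger_gap: 62.7
```

```bash
python3 -m handwheel '[[0,0,0,0,0,0,100],[0,0,0,0,0,0,100],[0,0,0,0,0,0,100],[0,0,0,0,0,0,100],[0,0,-4,0,0,0,100],[0,0,-10,0,0,0,100],[0,0,-16,0,0,0,100],[0,0,-18,0,0,0,100]]' && python3 -m handwheel '[[0,0,-12,0.1,0,0,100],[12,-4,-6,0.1,0,0,100],[24,-7,-4,0.1,0,0,100],[36,-10,0,0,0,0,100],[40,-11,0,0,0,0,100],[40,-11,0,0,0,0,100],[40,-11,0,0,0,0,100],[36,-10,0,0,0,0,100]]';  python3 - <<'E'
from h import *
for n in ['side','scene']:
    W,d=cloud(n); np.save(n+'2.npy',W); cv2.imwrite(f'pics/{n}12.png',d['color'])
    R,c,_=level(W); o=d["extrinsics"][:3,3]; W=(W-o)@R.T+o
    m=(W[...,0]>380)&(W[...,0]<750)&(np.abs(W[...,1])<450)&(np.abs(W[...,2])<9); W[...,2]-=np.median(W[m][:,2])
    q=W[np.hypot(W[...,0]-444,W[...,1]-330)<60]
    t=q[(q[:,2]>38)&(q[:,2]<46)]
    # square-rim fit: distance to a square outline of half side 28.5
    def f(v):
        c,s=np.cos(v[2]),np.sin(v[2]); a=t[:,0]-v[0]; b=t[:,1]-v[1]
        return np.maximum(abs(c*a+s*b),abs(-s*a+c*b))-28.3
    best=min((least_squares(f,[444,330,y],loss='soft_l1') for y in np.radians(range(-45,45,10))),key=lambda r:r.cost)
    print(n,len(t),best.x[:2],np.degrees(best.x[2]),best.cost)
E
```

```text
time_s: 36.48
eef_pos: [614.3, -229.4, 136.6]
tool_rot: [3.137, 0.0, 1.567]
wrist_force: [0.8, 1.0, -0.2]
finger_gap: 85.5
time_s: 37.15
eef_pos: [551.1, 0.1, 167.5]
tool_rot: [3.132, 0.006, 1.557]
wrist_force: [1.5, 0.4, 0.1]
finger_gap: 85.2
side 109 [442.95361685 327.96671235] 4.717459579831399 169.08060469004994
scene 82 [443.12697647 329.12461671] 6.905093366189142 139.4442753019569
```

View pics/side12.png

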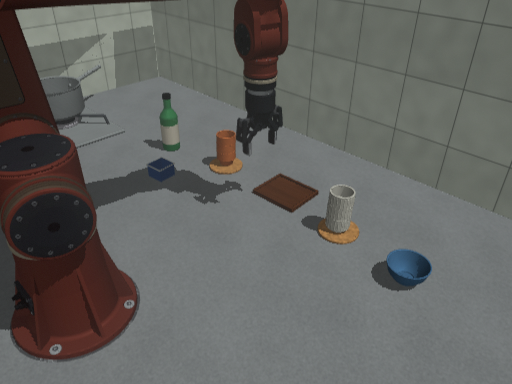

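View pics/scene12.png

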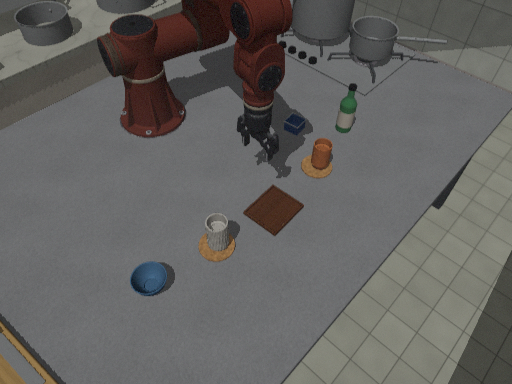

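Both stacks of three stand straight. The tin is near (445,329) with yaw about 6°, so I go above it and check with the wrist camera.

```bash
python3 -m handwheel '[[38,-11,0,0.1,0,-0.8,100],[38,-12,0,0,0,-0.8,100],[38,-12,0,0,0,-0.8,100],[38,-12,0,0,0,-0.8,100],[34,-12,0,0,0,-0.8,100],[28,-10,0,0,0,-0.8,100],[22,-8,2,0,0,-0.8,100],[16,-6,4,0,0,-0.8,100]]' && python3 -m handwheel '[[8,-3,6,0.1,0,0,100],[4,-2,8,0.1,0,0,100],[0,0,8,0,0,0,100],[0,0,6,0,0,0,100],[0,0,4,0,0,0,100],[0,0,0,0,0,0,100],[0,0,0,0,0,0,100],[0,0,0,0,0,0,100]]'; python3 -c "
from h import *
d=cams.snapshot('wrist');cv2.imwrite('pics/w13.png',d['color'])
print(bot.state()['qpos'])"
```

```text
time_s: 37.92
eef_pos: [453.8, 258.6, 162.8]
tool_rot: [3.128, 0.007, 1.676]
wrist_force: [-0.2, -1.4, 0.2]
finger_gap: 85.5
time_s: 38.58
eef_pos: [446.2, 269.6, 126.5]
tool_rot: [3.134, 0.008, 1.676]
wrist_force: [0.5, -0.0, 0.6]
finger_gap: 85.5
[ 0.29779867 -0.13696886 -0.33117314  1.37021212 -0.00925346  1.76369698]
```

View pics/w13.png

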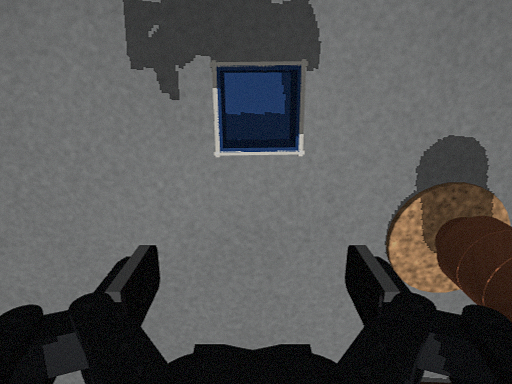

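The wrist view shows the tin at (258,108), square with the image, so the yaw is right and it lies ahead along tool x.

Run:
```python
from h import *
from scipy.spatial.transform import Rotation as Ro
W,d=cloud('wrist'); s=bot.state()
q=W[(np.hypot(W[...,0]-445,W[...,1]-329)<60)]
print(np.percentile(q[:,2],[5,50,97]))
zt=np.percentile(q[:,2],97); t=q[(q[:,2]>zt-4)&(q[:,2]<zt+4)]
def f(v):
    c,s=np.cos(v[2]),np.sin(v[2]); a=t[:,0]-v[0]; b=t[:,1]-v[1]
    return np.maximum(abs(c*a+s*b),abs(-s*a+c*b))-28.3
b=least_squares(f,[445,329,0.1],loss='soft_l1'); print(b.x[:2],np.degrees(b.x[2]),b.cost,len(t))
R=Ro.from_euler('xyz',s['tool_rot']).as_matrix(); print('tool-frame shift',R.T@(np.r_[b.x[:2],0]-[*s['eef_pos'][:2],0]), s['eef_pos'])
```

```text
[-1.81770134e-01  4.22636074e+01  2.16857458e+02]
[442.1300091  315.71230968] 636.0307765945802 2684.8930354806234 3303
tool-frame shift [46.07513084  0.71462738 -0.34849657] [446.25658997 269.81545625 126.833084  ]
```

Run:
```python
from h import *
from scipy.spatial.transform import Rotation as Ro
W,d=cloud('wrist'); s=bot.state()
q=W[(np.hypot(W[...,0]-445,W[...,1]-329)<60)]
t=q[(q[:,2]>39)&(q[:,2]<46)]
def f(v):
    c,s=np.cos(v[2]),np.sin(v[2]); a=t[:,0]-v[0]; b=t[:,1]-v[1]
    return np.maximum(abs(c*a+s*b),abs(-s*a+c*b))-28.3
b=least_squares(f,[445,329,0.1],loss='soft_l1'); print(b.x[:2],np.degrees(b.x[2]),b.cost,len(t))
R=Ro.from_euler('xyz',s['tool_rot']).as_matrix(); print('tool-frame shift',R.T@(np.r_[b.x[:2],0]-[*s['eef_pos'][:2],0]), s['eef_pos'])
```

```text
[446.17963358 331.81476694] 6.62328423803142 2408.704151452998 2830
tool-frame shift [61.47858896  6.47004769 -0.41179759] [446.21853287 269.99530009 126.9080631 ]
```

```bash
python3 -m handwheel '[[10,1,3,0,0.2,0,100],[14,2,5,0.1,0.1,0,100],[14,1,7,0,0,0,100],[10,1,8,0,0,0,100],[5,0,8,0,0,0,100],[2,0,6,0,0,0,100],[0,0,4,0,0,0,100],[0,0,0,0,0,0,100]]'
```

```text
time_s: 39.4
eef_pos: [446.7, 330.3, 83.6]
tool_rot: [3.132, 0.001, 1.676]
wrist_force: [0.4, -0.1, -0.4]
finger_gap: 85.2
```

```bash
python3 -m handwheel '[[0,-0.5,5,0.1,0,0,100],[0,0,9,0.1,0,0,100],[0,0,12,0,0,0,100],[0,0,14,0,0,0,100],[0,0,12,0,0,0,100],[0,0,8,0,0,0,100],[0,0,3,0,0,0,100],[0,0,0,0,0,0,100]]';python3 -c "
from h import *
d=cams.snapshot('scene');cv2.imwrite('pics/s14.png',cv2.resize(d['color'][60:180,230:374],(720,600)))"
```

```text
time_s: 40.07
eef_pos: [446.7, 328.0, 14.0]
tool_rot: [3.137, 0.001, 1.673]
wrist_force: [-0.3, -0.7, -0.7]
finger_gap: 85.6
```

View pics/s14.png

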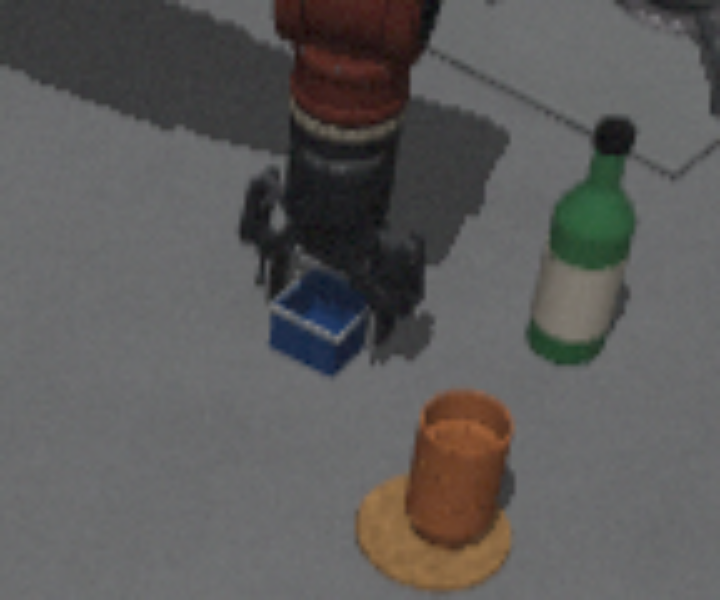

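The jaws straddle the tin. I go 3 mm lower and close.

```bash
python3 -m handwheel '[[0.5,0,1.5,0,0,0,100],[0.5,0,1.5,0,0,0,100],[0,0,0,0,0,0,0],[0,0,0,0,0,0,0],[0,0,0,0,0,0,0],[0,0,0,0,0,0,0],[0,0,0,0,0,0,0],[0,0,0,0,0,0,0]]'
```

```text
time_s: 40.78
eef_pos: [448.9, 330.3, 14.5]
tool_rot: [3.131, -0.0, 1.673]
wrist_force: [-0.7, 1.1, -0.8]
finger_gap: 57.0
```

```bash
python3 -m handwheel '[[0,0,0,0,0,0,0],[0,0,-6,0,0,0,0],[0,0,-12,0,0,0,0],[0,0,-18,0,0,0,0],[0,0,-22,0,0,0,0],[0,0,-20,0,0,0,0],[-10,3,-14,0,0,0,0],[-20,6,-8,0,0,0,0]]'
```

```text
time_s: 41.45
eef_pos: [456.6, 301.9, 120.9]
tool_rot: [3.136, 0.0, 1.677]
wrist_force: [1.2, 0.3, -0.8]
finger_gap: 56.8
```

```bash
python3 -m handwheel '[[-28,-1,-4,0,0,0.4,0],[-32,-1,0,0,0,0.4,0],[-32,-1,0,0,0,0.4,0],[-32,0,0,0,0,0.4,0],[-28,4,0,0,0,0.4,0],[-24,10,0,0,0,0.4,0],[-20,18,0,0,0,0,0],[-18,22,0,0,0,0,0]]'
```

```text
time_s: 42.12
eef_pos: [528.8, 84.5, 140.9]
tool_rot: [3.121, -0.001, 1.638]
wrist_force: [-0.0, 0.1, -0.3]
finger_gap: 56.8
```

```bash
python3 -m handwheel '[[-18,20,0,0.2,0,0.2,0],[-20,20,0,0.2,0,0.2,0],[-20,20,0,0.1,0,0,0],[-18,18,0,0.1,0,0,0],[-13,13,0,0,0,0,0],[-9,8,0,0,0,0,0],[-4,4,0,0,0,0,0],[0,0,0,0,0,0,0]]'
python3 - <<'E'
from h import *
d=cams.snapshot('scene');cv2.imwrite('pics/s15.png',cv2.resize(d['color'][120:264,190:363],(720,600)))
s=bot.state(); print(s['eef_pos'],s['tool_rot'])
for n in ['side','scene']:
    W=np.load(n+'2.npy'); R,c,_=level(W); o=cams.snapshot(n)["extrinsics"][:3,3]; W=(W-o)@R.T+o
    m=(W[...,0]>380)&(W[...,0]<750)&(np.abs(W[...,1])<450)&(np.abs(W[...,2])<9); W[...,2]-=np.median(W[m][:,2])
    q=W[np.hypot(W[...,0]-648,W[...,1]+18)<125]; t=q[(q[:,2]>11)&(q[:,2]<18)]
    def f(v):
        c,s=np.cos(v[2]),np.sin(v[2]); a=t[:,0]-v[0]; b=t[:,1]-v[1]
        return np.maximum(abs(c*a+s*b)-62,abs(-s*a+c*b)-72)
    b=least_squares(f,[648,-18,0.04],loss='soft_l1'); print(n,b.x[:2],np.degrees(b.x[2]))
E
```

```text
time_s: 42.78
eef_pos: [646.6, -21.9, 151.7]
tool_rot: [3.124, 0.001, 1.625]
wrist_force: [0.2, -0.4, -1.2]
finger_gap: 57.0
[646.23719565 -21.42167583 151.82028746] [3.12367199e+00 1.11795171e-03 1.62486409e+00]
side [645.89052226 -19.00953267] 2.989090035834033
scene [647.60880312 -17.78620885] 2.8712971817930724
```

View pics/s15.png

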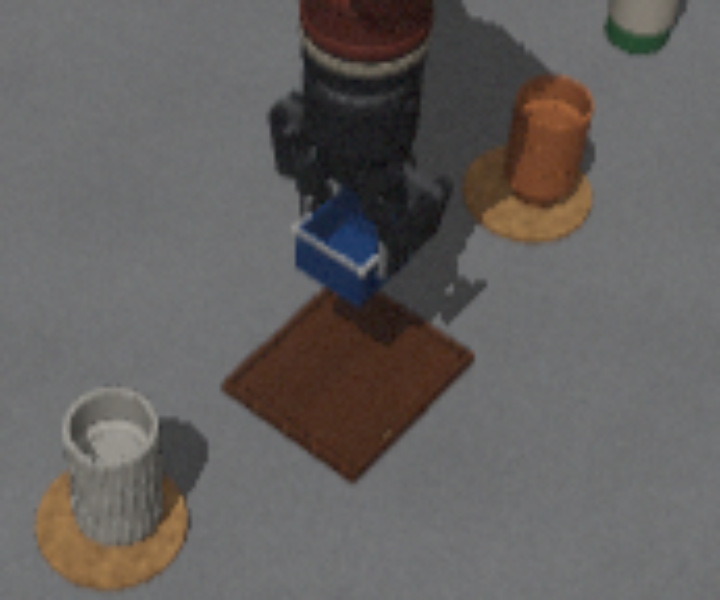

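```bash
python3 -m handwheel '[[1,1,6,0.2,0,0,0],[1,1,12,0.1,0,0,0],[0.5,0,16,0.1,0,0,0],[0,0,18,0,0,0,0],[0,0,16,0,0,0,0],[0,0,10,0,0,0,0],[0,0,4,0,0,0,0],[0,0,0,0,0,0,0]]'
```

```text
time_s: 43.6
eef_pos: [645.0, -11.6, 62.3]
tool_rot: [3.134, -0.0, 1.632]
wrist_force: [0.6, -0.4, -1.0]
finger_gap: 57.1
```

```bash
python3 -m handwheel '[[-2,1,3,0,0,0,0],[-2.5,1,5,0,0,0,0],[-1,0.5,6,0,0,0,0],[0,0,6,0,0,0,0],[0,0,5,0,0,0,0],[0,0,3,0,0,0,0],[0,0,0,0,0,0,0],[0,0,0,0,0,0,0]]'
```

```text
time_s: 44.27
eef_pos: [650.0, -17.8, 33.9]
tool_rot: [3.131, 0.001, 1.632]
wrist_force: [0.4, -0.2, -1.2]
finger_gap: 56.8
```

```bash
python3 -m handwheel '[[0,0,1.5,0,0,0,0],[0,0,2,0,0,0,0],[0,0,2.5,0,0,0,0],[0,0,2,0,0,0,0],[0,0,1.5,0,0,0,0],[0,0,1,0,0,0,0],[0,0,0,0,0,0,0],[0,0,0,0,0,0,0]]'
```

```text
time_s: 44.93
eef_pos: [650.6, -17.8, 23.2]
tool_rot: [3.129, 0.001, 1.632]
wrist_force: [0.3, -0.1, -0.8]
finger_gap: 57.1
```

```bash
python3 -m handwheel '[[0,0,0.6,0,0,0,0],[0,0,0.6,0,0,0,0],[0,0,0.6,0,0,0,0],[0,0,0.5,0,0,0,0],[0,0,0.2,0,0,0,0],[0,0,0,0,0,0,0],[0,0,0,0,0,0,0],[0,0,0,0,0,0,0]]'
```

```text
time_s: 45.6
eef_pos: [650.8, -17.8, 20.7]
tool_rot: [3.129, 0.001, 1.632]
wrist_force: [-0.0, 0.2, -1.4]
finger_gap: 57.0
```

```bash
python3 -m handwheel '[[0,0,0.5,0,0,0,0],[0,0,0.5,0,0,0,0],[0,0,0.5,0,0,0,0],[0,0,0,0,0,0,0],[0,0,0,0,0,0,0],[0,0,0,0,0,0,0],[0,0,0,0,0,0,0],[0,0,0,0,0,0,0]]'
```

```text
time_s: 46.27
eef_pos: [651.1, -17.9, 19.7]
tool_rot: [3.128, 0.001, 1.632]
wrist_force: [0.6, 0.0, 0.4]
finger_gap: 57.1
```

Floor contact, as expected near 20. I release and rise clear.

```bash
python3 -m handwheel '[[0,0,0,0,0,0,100],[0,0,0,0,0,0,100],[0,0,0,0,0,0,100],[0,0,0,0,0,0,100],[0,0,-4,0,0,0,100],[0,0,-10,0,0,0,100],[0,0,-16,0,0,0,100],[0,0,-18,0,0,0,100]]' && python3 -m handwheel '[[0,0,-20,0,0,0,100],[0,0,-22,0,0,0,100],[0,-10,-22,0,0,0,100],[0,-16,-20,0,0,0,100],[0,-20,-16,0,0,0,100],[0,-20,-10,0,0,0,100],[0,-14,-4,0,0,0,100],[0,-6,0,0,0,0,100]]' && python3 -m handwheel '[[0,0,0,0,0,0,100],[0,0,0,0,0,0,100],[0,0,0,0,0,0,100],[0,0,0,0,0,0,100],[0,0,0,0,0,0,100],[0,0,0,0,0,0,100],[0,0,0,0,0,0,100],[0,0,0,0,0,0,100]]'
python3 - <<'E'
from h import *
np.set_printoptions(precision=1,suppress=True)
for n in ['side','scene']:
    W,d=cloud(n); cv2.imwrite(f'pics/{n}16.png',d['color'][60:320,100:450] if n=='side' else d['color'][60:320,100:400])
    R,c,_=level(W); o=d["extrinsics"][:3,3]; W=(W-o)@R.T+o
    m=(W[...,0]>380)&(W[...,0]<750)&(np.abs(W[...,1])<450)&(np.abs(W[...,2])<9); W[...,2]-=np.median(W[m][:,2])
    for k,(x,y,h) in dict(mould=(637,234,114),ram=(616,-230,123),bowl=(576,-450,50),tin=(650,-18,48)).items():
        q=W[np.hypot(W[...,0]-x,W[...,1]-y)<50]; q=q[q[:,2]<135]; t=q[(q[:,2]>h-5)&(q[:,2]<h+4)]
        print(n,k,len(t),'top',np.percentile(q[:,2],98),circ(t))
    q=W[np.hypot(W[...,0]-580,W[...,1]-455)<45]; t=q[(q[:,2]>20)&(q[:,2]<110)]; print('oil',circ(t,30))
    W0=np.load(n+'_l.npy'); q=W0[np.hypot(W0[...,0]-580,W0[...,1]-455)<45]; t=q[(q[:,2]>20)&(q[:,2]<110)]; print('oil before',circ(t,30))
E
```

```text
time_s: 46.93
eef_pos: [647.8, -17.3, 66.3]
tool_rot: [3.135, -0.001, 1.632]
wrist_force: [0.1, 0.0, -0.4]
finger_gap: 85.1
time_s: 47.6
eef_pos: [560.8, -23.3, 197.7]
tool_rot: [3.122, 0.004, 1.633]
wrist_force: [-0.3, 0.2, -0.2]
finger_gap: 85.4
time_s: 48.27
eef_pos: [562.0, -23.2, 196.9]
tool_rot: [3.123, 0.003, 1.632]
wrist_force: [-0.1, 0.3, 0.2]
finger_gap: 85.4
side mould 73 top 114.23178056744811 (array([635.5, 232.6,  29.5]), np.float64(2.4589245216722917))
side ram 151 top 123.51170025101631 (array([ 613.7, -231.4,   29.6]), np.float64(2.06384398157971))
side bowl 264 top 50.5565685576225 (array([ 574.4, -450.8,   47. ]), np.float64(1.6458896859489258))
side tin 140 top 48.984112909051625 (array([648.6, -19.1,  32.1]), np.float64(4.825191604250635))
oil (array([578.3, 462. ]), np.float64(2.495292706373733))
oil before (array([578.5, 461.7]), np.float64(2.311828000563824))
scene mould 67 top 113.87162938623283 (array([636.7, 232.8,  29.2]), np.float64(1.7310922475178945))
scene ram 127 top 124.10273470637895 (array([ 616.4, -230.6,   29.8]), np.float64(1.789925550292175))
scene bowl 197 top 51.374201791878754 (array([ 576.7, -450.2,   47.2]), np.float64(1.5789939559138))
scene tin 135 top 50.347378295401604 (array([649.9, -18. ,  32.3]), np.float64(4.366315952508893))
oil (array([577.5, 462.8]), np.float64(2.203345113980992))
oil before (array([577.6, 462.7]), np.float64(2.234194992905201))
```

View pics/side16.png

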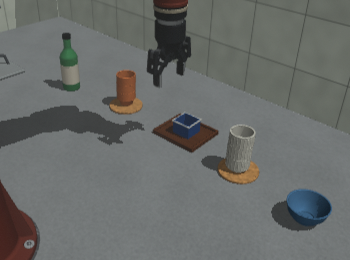

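View pics/scene16.png

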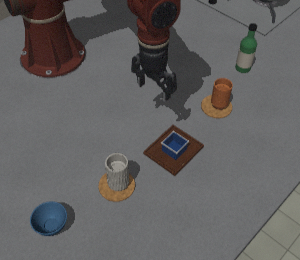

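Tops read 114, 123.5–124 and 49–50 mm, against 114, 123 and 48 expected. The bystanders haven't moved, so I hand in.

```bash
python3 -c "
from plant import workorder
print(workorder.hand_in())"
```

```text
the job is handed in; nothing more can be done
None
```

I nested both copper moulds on their base, then both ramekins on theirs, and then stood the blue tin in the tray. I released everything, raised the arm clear and handed the job in at about 48 s.

**Stacks and tin:** In the last pictures both stacks stand straight. Measured heights above the worktop:

| Piece | Expected top | Measured top |
|---|---|---|
| Mould stack | 114 mm | 113.9–114.2 mm |
| Ramekin stack | 123 mm | 123.5–124.1 mm |
| Tin rim, on the tray floor | 48 mm | 49–50 mm |

The tin sits near the centre of the tray.

**Bystanders:** The bottle and the bowl are within 1 mm of where they started.

**Bottom pieces:** Each was in place on its trivet in the pictures. I did not measure the bases again at the end. The stack rims lie within about 2 mm of where the base rims were, and the two cameras disagreed with each other by about the same amount.

No check failed. The touch-down readings were only 1–2 N, so the evidence that the pieces are seated is mainly their heights.

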